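# Fill the square-tube feed magazine with blanks

## Task

Fill the sloping feed magazine: push the two loose square-tube blanks that fit it (the same size as the one already in its mouth) lengthwise into the tube one after the other, so that each drives those before it deeper. Finish by pressing the whole row firmly, but not roughly, against the end stop hidden in the tube, then let go; leave the other two offcuts and the die grinder where they are.

Things in the scene. Friction and masses are not known exactly. Their poses are not given: they have to be found in the camera images.
- tube: grey square feed tube, bore 33.5 mm, outside 41.5 mm, 275 mm long, closed, fixed on a stand. Origin: centre of the bore at its mouth, 135 mm above the bench. x axis: along the bore inward, away from the robot and 20 degrees down; y level; z square to the bore, upward. Only the lip and tongue stand before the mouth. An unseen stop inside, set anew each time, ends it 232 to 250 mm in
- blank_a_mid (a point): centre of the square-tube blank (30 x 30 x 90 mm, about 0.2 kg, ends flat and closed) that already lies inside the tube, its near end about 13 mm past the mouth; its y axis runs along its length
- blank_b_mid (a point): centre of a loose square-tube blank, dark steel, 30 x 30 x 90 mm, about 0.15 to 0.3 kg, flat closed ends, lying on the bench, centre 15 mm up; its y axis runs along its length, z up. Either end may go first
- blank_c_mid (a point): centre of the other loose square-tube blank, the same as blank_b
- thick_offcut_mid (a point): centre of a thicker offcut, 40 x 40 x 110 mm, that does not fit the tube and lies among the blanks; leave it alone. Its y axis runs along its length
- slim_offcut_mid (a point): centre of a slimmer, longer offcut, 25 x 25 x 130 mm, on the bench; it does not belong in the tube, leave it alone. Its y axis runs along its length
- grinder: die grinder, 175 mm long and 42 mm thick, lying on the bench to the right of the tube, a bystander; origin under its centre
- lip (a point): centre of the lip of the tube's flared lead-in, on the bore's axis, 11 mm before the tube's origin; axes as the tube's. Flare at the lip 44 mm wide inside, 55 mm over all. Below, an 18 mm wide tongue, level with the bore's floor to within 1 mm, stands out 57 mm before the bore (its tip bent down) and bears a blank that is half in
- blank_a: the blank that starts in the tube, as a body; origin under its centre, 15 mm below blank_a_mid. Sliding blanks in the tube takes only a few N; with the row home against the stop the last one stands 20 to 38 mm out of the bore. To press it home keep 20 to 35 N on it for a moment; over 80 N is rough

How it is judged:
On the way, in this order (a step that is already met when the one before it is completed fails the run):
1. a loose blank has been fed in behind the first and has driven it deeper: its centre at least 5 mm, the first one's centre at least 90 mm past the mouth (x of blank_a_mid in the frame of tube above 0.09 m and ((x of blank_b_mid in the frame of tube above 0.005 m and y of blank_b_mid in the frame of tube between -0.008 and 0.008 m and z of blank_b_mid in the frame of tube between -0.008 and 0.008 m) or (x of blank_c_mid in the frame of tube above 0.005 m and y of blank_c_mid in the frame of tube between -0.008 and 0.008 m and z of blank_c_mid in the frame of tube between -0.008 and 0.008 m))), for 0.1 s.
2. the full row of three is pressed against the end stop: the first blank bears on the tube's inside with at least 12 N (x of blank_a_mid in the frame of tube above 0.182 m and ((x of blank_b_mid in the frame of tube above 0.092 m and x of blank_c_mid in the frame of tube above 0.002 m) or (x of blank_c_mid in the frame of tube above 0.092 m and x of blank_b_mid in the frame of tube above 0.002 m)) and contact force between blank_a and tube above 12 N), for 0.1 s.
At the end, for the whole second after the job is handed in: all three blanks lie end to end in the tube, in line with it within 0.12 rad and centred within 8 mm, the centres of neighbours at most about 94 mm apart; the first blank's centre at least 182 mm, the next at least 92 mm, the last at least 2 mm past the mouth; all at rest and released (x of blank_a_mid in the frame of tube above 0.182 m and ((x of blank_b_mid in the frame of tube above 0.092 m and x of blank_c_mid in the frame of tube above 0.002 m) or (x of blank_c_mid in the frame of tube above 0.092 m and x of blank_b_mid in the frame of tube above 0.002 m)) and distance between blank_a_mid and blank_b_mid below 0.185 m and distance between blank_a_mid and blank_c_mid below 0.185 m and angle between the y axis of each of blank_b_mid, blank_c_mid and the x axis of tube, either way round below 0.12 rad and linear speed of each of blank_b, blank_c below 0.02 m/s and y of blank_b_mid in the frame of tube between -0.008 and 0.008 m and z of blank_b_mid in the frame of tube between -0.008 and 0.008 m and y of blank_c_mid in the frame of tube between -0.008 and 0.008 m and z of blank_c_mid in the frame of tube between -0.008 and 0.008 m and (distance between blank_a_mid and blank_b_mid below 0.094 m or distance between blank_a_mid and blank_c_mid below 0.094 m)); the robot touches nothing.
It fails at once if the row is rammed against the end stop (over 80 N) (contact force between blank_a and tube above 80 N).
It fails at once if one of the other offcuts or the die grinder is shifted by more than 25 mm (distance of any of thick_offcut_mid, slim_offcut_mid, grinder from where it was at the start of the episode above 0.025 m).
It also fails if it takes over 72 s, if anything falls off the work surface, if the arm or the gripper's body presses on something with over 40 N, if the wrist force passes 120 N, or if a joint passes its speed limit or range.

## Robot

A 6-joint arm with a two-finger parallel gripper is mounted at the origin on a cart in front of the work surface, level with it; the furniture and walls round the work are solid. World frame = base frame: x ahead of the robot, y to its left, z up, the work surface at z = 0. Lengths are in m, angles in rad, forces in N, time in s.
With the tool pointing down it reaches from about 0.2 to 0.875 m from the base axis. Payload 3.4 kg.
Tool frame: the origin (TCP) lies on the centre line of the jaws, within the pads' length; the fingertips stand 25 mm ahead of it and the grasp point (between the pads) lies 6 mm ahead of it; y points along the fingers, z is the direction in which the jaws open and shut, and the axes are right-handed (so a half turn about y gives the same grasp; the last joint's range is limited). The gripper opens to 94 mm and grips with 3 to 60 N. Pads are 16 mm wide; open, the fingers measure 119 mm over their backs; the gripper's body (75 mm by 177 mm) begins 78 mm behind the grasp point.
Start: joints at [-1.465, 0.276, 1.505, -0, 1.361, -0.121], TCP at [0.129, -0.56, 0.23] pointing down, gripper open.
Joint ranges: [-2.89, 2.89], [-0.75, 2.08], [0.22, 2.7], [-1.18, 4.32], [0.11, 2.71], [-2.7, 2.7]. Speed limits (rad/s): [2.57, 2.57, 3.14, 3.14, 3.14, 3.14].

## Interface

Orientations are given as a unit quaternion [w, x, y, z].
In Python, from bench import robot, get_image, get_calibration, job gives the robot as it stands.
- The arm moves only by the tool send_rows, never from a script. Its arguments are lists of equal length, an entry for each row: "jaw": the finger opening in mm, from 0 to 94; "xyz": the shift along the tool's x, y, z in mm, a list of three; "turn": the turn about the tool's y in rad. A call has 1 to 5 rows; each row shifts and turns the commanded pose from where the row before left it, along the tool's axes as they then stand; what a row does not reach is not made up. A row lasts 1/10 s, in which the tool goes at most 50 mm and 8.59 degrees, less where a joint would pass 70% of its speed; a pose out of reach is approached as far as the arm can. A call is refused whole if a number of a shift passes 50 or a number of a turn 0.15, either way. A call with a gripper value outside its range is refused whole. The fingers move at their own pace and stop on an object; "force" is the grip in N (left out, the last holds). Time passes only in rows, so rows that do not move let the fingers close. It gives the time, the measured TCP pose, the force and the opening at its end, in the units of the state.
- robot.get_obs(): the state, without advancing time (a new reading comes with each control period).
- get_image(name): name is "scene" or "side" or "wrist"; returns the picture (384x512x3 uint8, blue, green, red); there is no depth.
- get_calibration(name): a dict with "fx", "fy", "cx", "cy" (pixels), "position" and "rotation" of the camera in the world. Camera axes: x right, y down, z forward; pixel columns grow to the right and rows downward; lengths in m; the calibration is good to about 2 mm. The wrist camera is an equidistant fisheye: a pixel r from the principal point sees the ray r / f radians off the axis. A picture is of the moment at which its call begins: read the wrist's pose just before it. get_calibration takes no time and is no camera call; for the wrist camera it gives the pose at the moment of the call.
- job.finish_job(): hands the job in, once; it reports no verdict.
The state is a dict: "time": time; "qpos": joint angles; "dq": joint speeds; "tau": joint torques, N m; "tcp_pos": TCP position; "tcp_rot": TCP orientation; "ft_force": force on the tool from outside, world axes, zero at the start; "torque": the same for the moment, N m; "width": opening from 0.0 (shut) to 1.0 (fully open).
Only numpy, scipy, OpenCV 4.12 (cv2) and the standard library are available. Lean on these libraries where they do the work, as an engineer would, in place of code of your own. Each camera call takes 0.05 s, during which the arm holds its last target.

## Working session

There is one attempt and no reset: what is moved stays moved. The work goes in short steps, Python scripts to look and compute and a tool call to move; the robot and the scene stay as the last step left them, time stands still between calls to the robot, and variables do not carry over. Pictures are saved under pics/ and viewed, and the job is handed in when it is done.

Besides the shell and the picture viewer there is one more tool, called after ">>>" as name([rows], argument=value, ...), one row to a line, values as JSON. send_rows: Moves the arm, as the interface text tells. Its arguments: {"type":"object","properties":{"jaw":{"type":"array"},"xyz":{"type":"array"},"turn":{"type":"array"},"force":{"type":"number"}},"required":["jaw","xyz","turn"]}

```bash
ls; mkdir -p pics
python3 - <<'E'
from bench import robot,get_image,get_calibration,job
import cv2
for n in("scene","side","wrist"):
    c=get_calibration(n);print(n,c)
    cv2.imwrite(f"pics/{n}0.png",get_image(n))
print(robot.get_obs())
E
```

```text
pics
scene {'fx': 384.4707864580361, 'fy': 384.4707864580361, 'cx': 248.51554533473814, 'cy': 192.38783295819098, 'position': array([-0.18196371,  0.53767   ,  0.7243024 ]), 'rotation': array([ 0.22622909, -0.4588216 ,  0.7623094 , -0.3964688 ])}
side {'fx': 415.09683114804534, 'fy': 415.09683114804534, 'cx': 259.9515650961972, 'cy': 195.1602515324305, 'position': array([0.34926126, 0.91536748, 0.84409958]), 'rotation': array([ 0.05974088, -0.13392659,  0.90652656, -0.39585892])}
wrist {'fx': 297.3186396354542, 'fy': 297.3186396354542, 'cx': 262.4149943290032, 'cy': 190.56799753910263, 'position': array([ 0.20848458, -0.54178705,  0.38474132]), 'rotation': array([ 0.11023446,  0.77466007, -0.61636955, -0.08853655])}
{'time': 0.15, 'qpos': array([-1.46502718e+00,  2.76411265e-01,  1.50580279e+00,  1.75242463e-05,
        1.36067069e+00, -1.21010662e-01]), 'dq': array([ 0.00012724, -0.00190777, -0.00307122, -0.00059696, -0.00140517,
       -0.00013297]), 'tau': array([ 2.44285351e-03, -4.04923832e+01, -2.37432450e+01,  7.01744808e-02,
        3.15096695e-02, -8.78893161e-05]), 'tcp_pos': array([ 0.12923937, -0.55991031,  0.22984111]), 'tcp_rot': array([ 0.0800153 , -0.07999622,  0.70302268, -0.70210915]), 'ft_force': array([ 0.458971  ,  0.21653964, -0.28597986]), 'torque': array([-0.01985975, -0.03555252, -0.00143728]), 'width': 0.9962103936137638}
```

View pics/scene0.png

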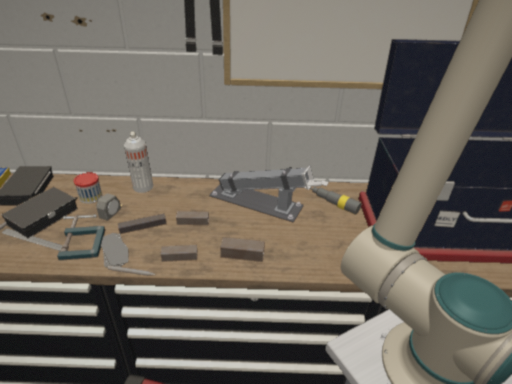

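View pics/side0.png

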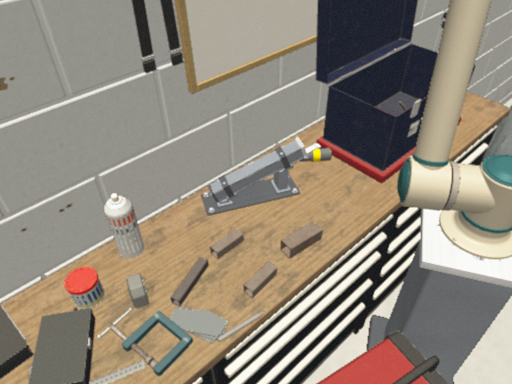

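View pics/wrist0.png

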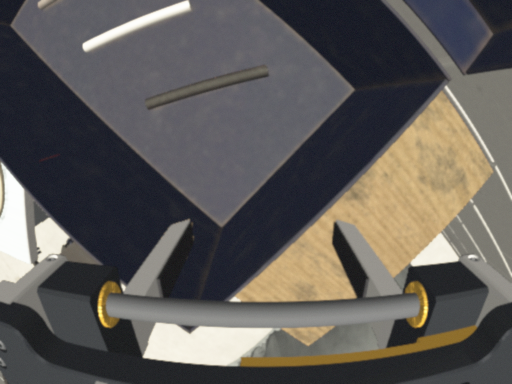

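```bash
cat > h.py <<'E'
import numpy as np,cv2
from scipy.spatial.transform import Rotation as R
from bench import robot,get_image,get_calibration,job
def rot(q): return R.from_quat([q[1],q[2],q[3],q[0]]).as_matrix()
def ray(c,u,v,fish=False):
    x=(u-c['cx'])/c['fx'];y=(v-c['cy'])/c['fy']
    if fish:
        t=np.hypot(x,y); d=np.array([np.sin(t)*x/max(t,1e-9),np.sin(t)*y/max(t,1e-9),np.cos(t)])
    else: d=np.array([x,y,1.])
    d=rot(c['rotation'])@d
    return np.array(c['position']),d/np.linalg.norm(d)
def onz(c,u,v,z,fish=False):
    p,d=ray(c,u,v,fish); return p+d*(z-p[2])/d[2]
def proj(c,P,fish=False):
    q=rot(c['rotation']).T@(np.asarray(P)-c['position'])
    if fish:
        r=np.hypot(q[0],q[1]);t=np.arctan2(r,q[2]);return np.array([c['cx']+c['fx']*t*q[0]/r,c['cy']+c['fy']*t*q[1]/r])
    return np.array([c['cx']+c['fx']*q[0]/q[2],c['cy']+c['fy']*q[1]/q[2]])
def tri(*rs):
    A=np.zeros((3,3));b=np.zeros(3)
    for p,d in rs:
        M=np.eye(3)-np.outer(d,d);A+=M;b+=M@p
    return np.linalg.solve(A,b)
E
python3 - <<'E'
import cv2
s=cv2.imread('pics/scene0.png');a=s[150:290,100:380];cv2.imwrite('pics/scene0c.png',cv2.resize(a,None,fx=2.85,fy=2.85,interpolation=cv2.INTER_CUBIC))
s=cv2.imread('pics/side0.png');a=s[130:330,130:350];cv2.imwrite('pics/side0c.png',cv2.resize(a,None,fx=3,fy=3,interpolation=cv2.INTER_CUBIC))
E
```

```text
(no output)
```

View pics/scene0c.png

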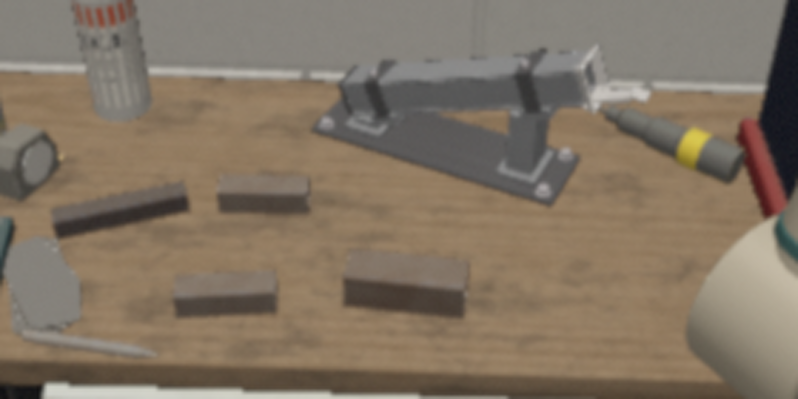

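View pics/side0c.png

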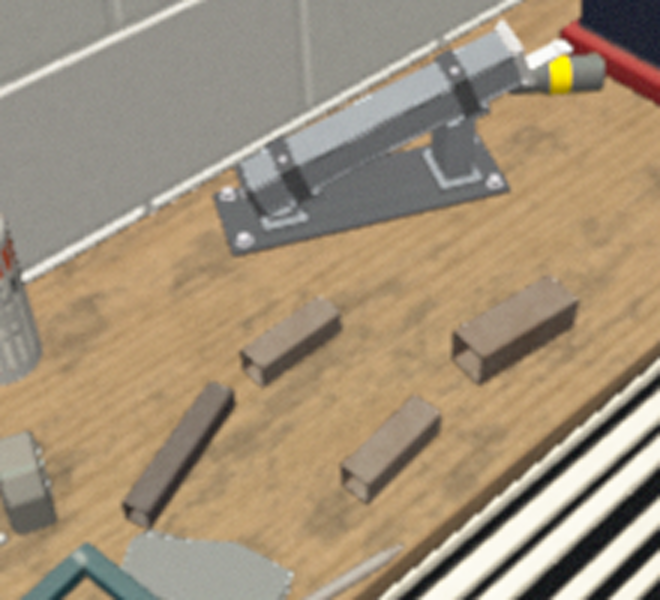

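Run:
```python
from h import *
np.set_printoptions(precision=4,suppress=True)
a=get_calibration('scene');b=get_calibration('side')
S=lambda u,v:(100+u/2.85,150+v/2.85)
D=lambda u,v:(130+u/3,130+v/3)
print('B side top',[onz(b,*D(*p),.03) for p in [(242,352),(320,298),(341,318),(262,367)]])
print('B scene top',[onz(a,*S(*p),.03) for p in [(218,193),(221,176),(308,177),(308,194)]])
print('C side top',[onz(b,*D(*p),.03) for p in [(342,465),(417,397),(441,413),(366,482)]])
print('C scene top',[onz(a,*S(*p),.03) for p in [(175,292),(180,275),(275,272),(275,290)]])
print('thick side',[onz(b,*D(*p),.04) for p in [(453,330),(548,280),(577,302),(480,350)]])
print('slim side',[onz(b,*D(*p),.025) for p in [(125,505),(215,383),(234,390),(147,517)]])
print('grinder',[onz(a,*S(*p),.02) for p in [(605,112),(740,160)]])
print('plate scene',[onz(a,*S(*p),.005) for p in [(315,128),(549,202),(578,155)]])
print('plate side',[onz(b,*D(*p),.005) for p in [(233,250),(505,188),(218,195),(478,135)]])
print('bolts scene',[onz(a,*S(*p),.008) for p in [(327,122),(543,189),(566,154)]])
print('bolts side',[onz(b,*D(*p),.008) for p in [(228,193),(244,239),(494,180)]])
print('lip tri',tri(ray(a,*S(592,78)),ray(b,*D(512,47))))
print('rear top', tri(ray(a,*S(345,75)),ray(b,*D(240,165))))
```

```text
B side top [array([0.6694, 0.2975, 0.03  ]), array([0.6265, 0.22  , 0.03  ]), array([0.6013, 0.2369, 0.03  ]), array([0.6473, 0.3078, 0.03  ])]
B scene top [array([0.6462, 0.3048, 0.03  ]), array([0.6704, 0.2929, 0.03  ]), array([0.629 , 0.2156, 0.03  ]), array([0.6042, 0.2264, 0.03  ])]
C side top [array([0.5521, 0.3814, 0.03  ]), array([0.5143, 0.3007, 0.03  ]), array([0.4913, 0.3107, 0.03  ]), array([0.5294, 0.3909, 0.03  ])]
C scene top [array([0.5328, 0.3857, 0.03  ]), array([0.5515, 0.3749, 0.03  ]), array([0.5159, 0.2975, 0.03  ]), array([0.4945, 0.3062, 0.03  ])]
thick side [array([0.5026, 0.2307, 0.04  ]), array([0.4369, 0.15  , 0.04  ]), array([0.4075, 0.1686, 0.04  ]), array([0.4753, 0.2455, 0.04  ])]
slim side [array([0.7004, 0.4605, 0.025 ]), array([0.6805, 0.3314, 0.025 ]), array([0.6625, 0.3336, 0.025 ]), array([0.6798, 0.4654, 0.025 ])]
grinder [array([ 0.5963, -0.1312,  0.02  ]), array([ 0.4591, -0.2068,  0.02  ])]
plate scene [array([0.7346, 0.1621, 0.005 ]), array([0.5084, 0.0014, 0.005 ]), array([ 0.5602, -0.071 ,  0.005 ])]
plate side [array([0.7342, 0.1643, 0.005 ]), array([0.5071, 0.0052, 0.005 ]), array([0.7775, 0.0972, 0.005 ]), array([ 0.5527, -0.0669,  0.005 ])]
bolts scene [array([0.7351, 0.1472, 0.008 ]), array([ 0.5259, -0.0025,  0.008 ]), array([ 0.5645, -0.0579,  0.008 ])]
bolts side [array([0.7676, 0.0946, 0.008 ]), array([0.7284, 0.1502, 0.008 ]), array([0.5198, 0.    , 0.008 ])]
lip tri [ 0.5198 -0.0437  0.1389]
rear top [0.7392 0.1193 0.0659]
```

Run:
```python
from h import *
np.set_printoptions(precision=3,suppress=True)
a=get_calibration('scene');b=get_calibration('side')
print('base',onz(b,382,180,0),onz(b,322,145,0))
print('hinge left',tri(ray(a,377,133),ray(b,318,75)))
print('front rim left', tri(ray(a,380,140),ray(b,330,85)))
print('lid top line scene at plane x of hinge?')
p,d=ray(a,391,40);h=tri(ray(a,377,133),ray(b,318,75))
t=(h[1]-p[1])/d[1];print('lidtop at hinge y',p+t*d)
t=(h[0]-p[0])/d[0];print('lidtop at hinge x',p+t*d)
o=robot.get_obs();M=rot(o['tcp_rot']);print(M)
w=get_calibration('wrist');Mw=rot(w['rotation']);print('cam in tool',M.T@(w['position']-o['tcp_pos']),'\n',M.T@Mw)
```

```text
base [ 0.272 -0.132 -0.   ] [ 0.485 -0.261  0.   ]
hinge left [ 0.525 -0.287  0.228]
front rim left [ 0.481 -0.253  0.226]
lid top line scene at plane x of hinge?
lidtop at hinge y [ 0.554 -0.287  0.471]
lidtop at hinge x [ 0.525 -0.255  0.481]
[[-0.974 -0.     0.225]
 [-0.225  0.001 -0.974]
 [-0.    -1.    -0.001]]
cam in tool [-0.081 -0.155 -0.   ] 
 [[ 0.    0.96  0.28]
 [-0.   -0.28  0.96]
 [ 1.   -0.    0.  ]]
```

>>> send_rows([
  [0, -40, 0],
  [0, -50, 0],
  [0, -50, 0],
  [0, -40, 0],
  [0, -20, 0],
], jaw=[70, 70, 70, 70, 70], turn=[0, 0, -0.13, -0.13, -0.13], force=20)

```text
time: 0.65
tcp_pos: [0.1294, -0.5609, 0.4347]
tcp_rot: [-0.216, 0.217, -0.671, 0.675]
ft_force: [0.9, -0.9, -0.5]
width: 0.746
```

```bash
cat >> h.py <<'E'
def goto(P,yaw=None):
    o=robot.get_obs();M=rot(o['tcp_rot']);y=np.degrees(np.arctan2(M[1,0],M[0,0]))
    print('t',round(o['time'],2),'tcp',np.round(o['tcp_pos']*1000,1),'yaw',round(y,2),'w',round(o['width']*94,1),'F',np.round(o['ft_force'],1))
    if yaw is not None: print('turn',round(-np.radians((yaw-y+180)%360-180),4))
    d=M.T@(np.asarray(P)-o['tcp_pos'])*1000
    print('local shift (before turn)',np.round(d,1))
    if yaw is not None:
        c=np.radians(yaw); X=np.array([np.cos(c),np.sin(c),0]);Y=np.array([0,0,-1.]);Z=np.cross(X,Y)
        D=np.asarray(P)-o['tcp_pos'];print('after turn',np.round(1000*np.array([D@X,D@Y,D@Z]),1))
E
python3 -c "
from h import *
goto([.43,-.11,.35],-144.5)"
```

```text
t 0.65 tcp [ 129.4 -560.9  434.7] yaw -144.35 w 70.1 F [ 0.9 -0.9 -0.5]
turn 0.0027
local shift (before turn) [-507.3   82.1 -191.6]
after turn [-506.5   84.7 -192.5]
```

>>> send_rows([
  [-30, 0, -11],
  [-45, 0, -17],
  [-45, 0, -17],
  [-45, 0, -17],
  [-45, 0, -17],
], jaw=[70, 70, 70, 70, 70], turn=[0, 0, 0, 0, 0])

```text
time: 1.15
tcp_pos: [0.2555, -0.3726, 0.4302]
tcp_rot: [0.214, -0.214, 0.674, -0.674]
ft_force: [1.1, 0.4, -1.0]
width: 0.744
```

>>> send_rows([
  [-45, 0, -17],
  [-45, 15, -17],
  [-45, 15, -17],
  [-45, 15, -17],
  [-45, 15, -17],
], jaw=[70, 70, 70, 70, 70], turn=[0, 0, 0, 0, 0])

```text
time: 1.65
tcp_pos: [0.3889, -0.1742, 0.3703]
tcp_rot: [-0.215, 0.214, -0.674, 0.674]
ft_force: [-0.7, 0.0, 0.5]
width: 0.749
```

```bash
python3 -c "
from h import *
goto([.43,-.11,.35],-144.5)"
```

```text
t 1.65 tcp [ 388.9 -174.2  370.3] yaw -144.68 w 70.4 F [-0.7  0.   0.5]
turn -0.0031
local shift (before turn) [-70.7  20.3 -28.7]
after turn [-70.8  20.3 -28.4]
```

>>> send_rows([
  [-35, 10, -12],
  [-25, 5, -8],
  [0, 0, 0],
  [0, 0, 0],
], jaw=[70, 70, 70, 70], turn=[0, 0, 0, 0])

```text
time: 2.05
tcp_pos: [0.4256, -0.125, 0.3557]
tcp_rot: [-0.215, 0.216, -0.674, 0.674]
ft_force: [-0.6, 0.3, -0.1]
width: 0.744
```

```bash
python3 -c "
from h import *
goto([.43,-.11,.35],-144.5)
np.save('w1.npy',get_calibration('wrist'),allow_pickle=True)
cv2.imwrite('pics/w1.png',get_image('wrist'))
i=cv2.imread('pics/w1.png');cv2.imwrite('pics/w1b.png',cv2.resize(i,None,fx=1.5,fy=1.5,interpolation=cv2.INTER_CUBIC))"
```

```text
t 2.05 tcp [ 425.6 -125.   355.7] yaw -144.57 w 69.9 F [-0.6  0.3 -0.1]
turn -0.0013
local shift (before turn) [-12.3   5.7  -9.7]
after turn [-12.3   5.7  -9.7]
```

View pics/w1b.png

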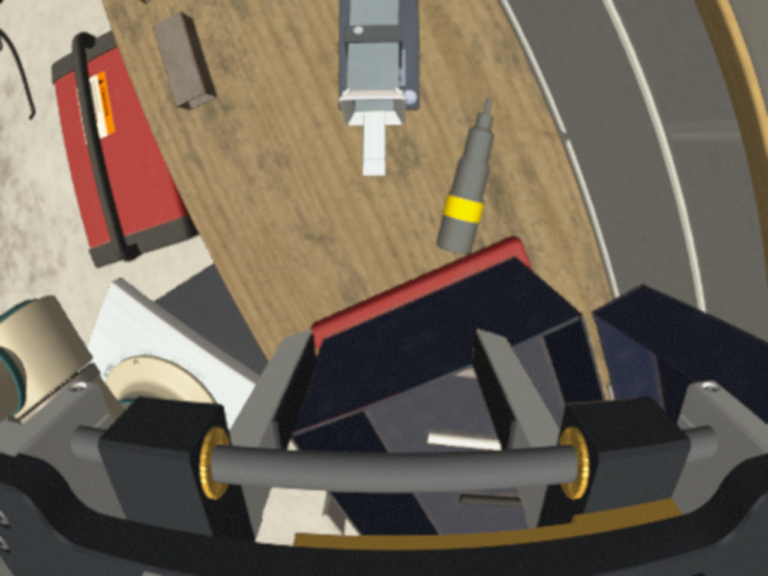

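```bash
python3 -c "
import cv2
i=cv2.imread('pics/w1.png');cv2.imwrite('pics/w1c.png',cv2.resize(i[0:125,200:300],None,fx=4.8,fy=4.8,interpolation=cv2.INTER_CUBIC))"
```

```text
(no output)
```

View pics/w1c.png

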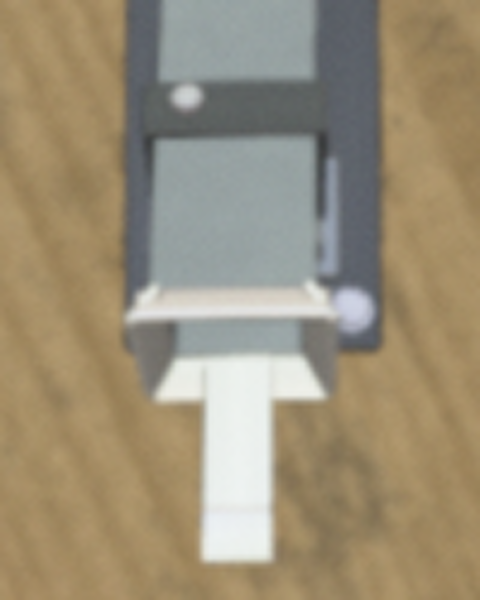

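```bash
cat > tube.py <<'E'
from h import *
np.set_printoptions(precision=4,suppress=True)
def frame(yaw,O):
    s=np.radians(20);c=np.array([np.cos(yaw),np.sin(yaw),0]);X=c*np.cos(s)+np.array([0,0,-np.sin(s)])
    Y=np.array([-np.sin(yaw),np.cos(yaw),0]);return np.c_[X,Y,np.cross(X,Y)]
def hitplane(r,O,F,z):
    p,d=r;n=F[:,2];t=((O-p)@n+z)/(d@n);return F.T@(p+t*d-O)
E
python3 - <<'E'
from tube import *
w=np.load('w1.npy',allow_pickle=True).item()
S=lambda u,v:ray(w,200+(u-2)/4.8,(v-2)/4.8,True)
O=np.array([.5285,-.037,.135]);F=frame(np.radians(35.5),O)
for n,z,pts in [('liptop .0275',.0275,[(126,316),(342,316)]),('lipbot -.022',-.022,[(152,402),(328,402)]),('tongue',-.01675,[(204,370),(271,370),(202,510),(273,510),(202,560),(273,560)]),
 ('top',.02075,[(153,285),(313,285),(157,140),(318,140),(161,10),(316,10)])]:
    print(n);
    for p in pts: print(hitplane(S(*p),O,F,z)*1000)
# plate
for p in [(125,350),(382,350),(127,10),(378,10)]:
    q,d=S(*p);P=q+d*(.005-q[2])/d[2];print('plate',P,F.T@(P-O)*1000)
E
```

```text
liptop .0275
[-15.9143  29.7656  27.5   ]
[-16.7804 -21.4897  27.5   ]
lipbot -.022
[-16.7456  28.4111 -22.    ]
[-17.3722 -18.9891 -22.    ]
tongue
[ -9.8597  14.1343 -16.75  ]
[-10.12   -3.763 -16.75 ]
[-50.5505  13.9357 -16.75  ]
[-50.75    -4.4634 -16.75  ]
[-64.3497  13.7266 -16.75  ]
[-64.5249  -4.5087 -16.75  ]
top
[-3.7298 24.3683 20.75  ]
[ -4.437  -14.7336  20.75  ]
[40.834  25.0046 20.75  ]
[ 39.9371 -16.2062  20.75  ]
[86.5056 25.8178 20.75  ]
[ 85.4036 -15.9575  20.75  ]
plate [0.5034 0.0061 0.005 ] [  48.7562   49.7054 -120.5973]
plate [ 0.5546 -0.0674  0.005 ] [  47.8577  -39.8598 -120.9243]
plate [0.608  0.0807 0.005 ] [169.5122  49.692  -76.6457]
plate [0.6583 0.0076 0.005 ] [168.0811 -39.072  -77.1666]
```

Run:
```python
from tube import *
w=np.load('w1.npy',allow_pickle=True).item()
S=lambda u,v:ray(w,200+(u-2)/4.8,(v-2)/4.8,True)
O=np.array([.5285,-.037,.135]);yaw=np.radians(35.5)
for k in range(5):
    F=frame(yaw,O)
    a=np.mean([hitplane(S(*p),O,F,.0275) for p in [(126,316),(342,316)]],0)
    b=np.mean([hitplane(S(*p),O,F,-.022) for p in [(152,402),(328,402)]],0)
    print(O,a*1000,b*1000)
    e=((a+b)/2)[0]+.011
    O=O+np.array([np.cos(yaw),np.sin(yaw),0])*e; 
    O=O+F[:,1]*(.0047 if k==0 else 0)
goto([.62,.23,.2],-118.5)
```

```text
[ 0.5285 -0.037   0.135 ] [-16.3473   4.138   27.5   ] [-17.0589   4.711  -22.    ]
[ 0.5211 -0.0365  0.135 ] [-9.9578 -0.4598 27.5   ] [-10.8162   0.1022 -22.    ]
[ 0.5216 -0.0361  0.135 ] [-10.6446  -0.4708  27.5   ] [-11.4872   0.0924 -22.    ]
[ 0.5216 -0.0362  0.135 ] [-10.5708  -0.4696  27.5   ] [-11.4151   0.0935 -22.    ]
[ 0.5216 -0.0362  0.135 ] [-10.5787  -0.4697  27.5   ] [-11.4228   0.0934 -22.    ]
t 2.1 tcp [ 425.5 -125.6  356. ] yaw -144.66 w 70.5 F [0.2 0.1 0.5]
turn -0.4566
local shift (before turn) [-364.5  155.6 -177.6]
after turn [-405.4  156.     1.3]
```

>>> send_rows([
  [-30, 0, -20],
  [-38, 0, -15],
  [-40, 0, -10],
  [-40, 0, -5],
  [-45, 0, 0],
], jaw=[60, 60, 60, 60, 60], turn=[-0.114, -0.114, -0.114, -0.114, 0])

```text
time: 2.6
tcp_pos: [0.5169, 0.0561, 0.3566]
tcp_rot: [-0.361, 0.361, -0.607, 0.609]
ft_force: [1.1, -0.3, -0.2]
width: 0.637
```

```bash
python3 -c "
from h import *
goto([.62,.23,.2],-118.5)"
```

```text
t 2.6 tcp [516.9  56.1 356.6] yaw -118.61 w 59.9 F [ 1.1 -0.3 -0.2]
turn -0.002
local shift (before turn) [-202.1  156.5    7. ]
after turn [-202.   156.6    7.6]
```

>>> send_rows([
  [-42, 20, 1],
  [-40, 30, 1],
  [-40, 30, 2],
  [-35, 35, 2],
  [-10, 40, 2],
], jaw=[60, 60, 60, 60, 60], turn=[0, 0, 0, 0, 0])

```text
time: 3.1
tcp_pos: [0.6061, 0.2009, 0.2003]
tcp_rot: [-0.363, 0.36, -0.608, 0.608]
ft_force: [0.6, -0.2, -0.0]
width: 0.637
```

>>> send_rows([
  [0, 0, 0],
  [0, 0, 0],
  [0, 0, 0],
], jaw=[60, 60, 60], turn=[0, 0, 0])

```text
time: 3.4
tcp_pos: [0.6045, 0.1982, 0.2038]
tcp_rot: [-0.362, 0.359, -0.607, 0.609]
ft_force: [-0.2, 1.4, 0.5]
width: 0.645
```

```bash
python3 -c "
from h import *
goto([.62,.23,.2],-118.5)
np.save('w2.npy',get_calibration('wrist'),allow_pickle=True)
cv2.imwrite('pics/w2.png',get_image('wrist'))
i=cv2.imread('pics/w2.png');cv2.imwrite('pics/w2b.png',cv2.resize(i,None,fx=1.5,fy=1.5,interpolation=cv2.INTER_CUBIC))"
```

```text
t 3.4 tcp [604.5 198.2 203.8] yaw -118.64 w 60.6 F [-0.2  1.4  0.5]
turn -0.0025
local shift (before turn) [-35.3   3.8  -1.6]
after turn [-35.3   3.8  -1.5]
```

View pics/w2b.png

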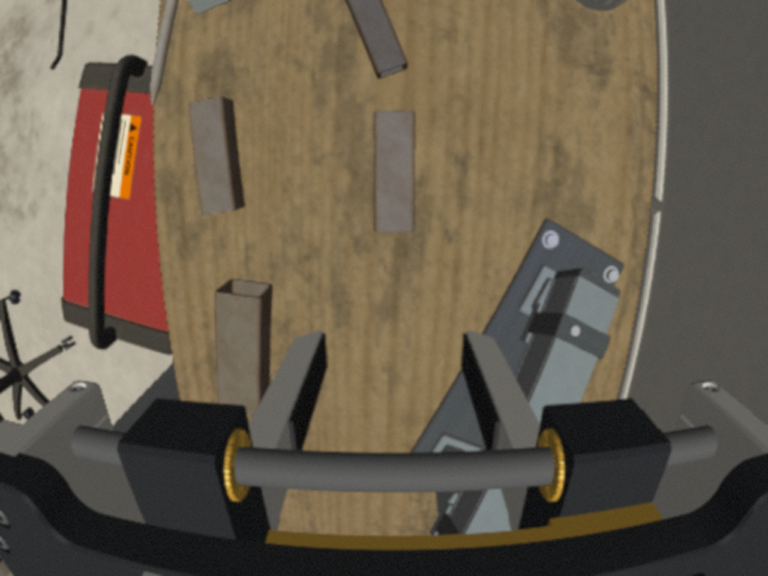

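Run:
```python
from h import *
np.set_printoptions(precision=4,suppress=True)
w=np.load('w2.npy',allow_pickle=True).item()
for n,pts in [('B',[(375,111),(413,111),(414,231),(375,231)]),('C',[(190,103),(222,97),(235,208),(203,213)])]:
    P=np.array([onz(w,u/1.5,v/1.5,.03,True) for u,v in pts]);print(n,P.mean(0))
    d=(P[0]+P[1]-P[2]-P[3])/2;print(P[:,:2],np.linalg.norm(d),np.degrees(np.arctan2(d[1],d[0])),np.linalg.norm(P[0]-P[1]))
    c=P.mean(0);u=d/np.linalg.norm(d);print('grasp 31 back',c-u*.031)
```

```text
B [0.6401 0.262  0.03  ]
[[0.6493 0.3078]
 [0.6734 0.2946]
 [0.6317 0.2158]
 [0.6062 0.2298]] 0.08915342680379922 61.58443202511957 0.027499813327731576
grasp 31 back [0.6254 0.2347 0.03  ]
C [0.5254 0.3447 0.03  ]
[[0.5303 0.3909]
 [0.5553 0.3792]
 [0.5208 0.299 ]
 [0.4952 0.3099]] 0.08775519886270819 66.66493331318934 0.02758082079424682
grasp 31 back [0.5131 0.3163 0.03  ]
```

```bash
python3 -c "
from h import *
goto([.6254,.2347,.028],-118.4)"
```

```text
t 3.45 tcp [604.5 198.4 204.1] yaw -118.63 w 60.0 F [-0.2  0.1 -0.3]
turn -0.004
local shift (before turn) [-41.3 176.2   0.2]
after turn [-41.8 176.1   1.1]
```

>>> send_rows([
  [-22, 30, 0],
  [-20, 40, 1],
  [0, 46, 0],
  [0, 36, 0],
  [0, 12, 0],
], jaw=[60, 60, 60, 60, 60], turn=[-0.004, 0, 0, 0, 0])

```text
time: 3.95
tcp_pos: [0.6227, 0.2349, 0.0352]
tcp_rot: [0.361, -0.364, 0.607, -0.607]
ft_force: [-0.9, -0.8, 0.5]
width: 0.637
```

>>> send_rows([
  [0, 0, 0],
  [0, 0, 0],
], jaw=[60, 60], turn=[0, 0])

```text
time: 4.15
tcp_pos: [0.6261, 0.2361, 0.0397]
tcp_rot: [-0.364, 0.361, -0.607, 0.608]
ft_force: [-0.2, -0.9, 0.5]
width: 0.638
```

```bash
python3 -c "
from h import *
goto([.6254,.2347,.028],-118.4)"
```

```text
t 4.15 tcp [626.1 236.1  39.7] yaw -118.34 w 60.0 F [-0.2 -0.9  0.5]
turn 0.0011
local shift (before turn) [ 1.6 11.7  0. ]
after turn [ 1.6 11.7  0.1]
```

>>> send_rows([
  [1, 8, 0],
  [0, 3, 0],
  [0, 0, 0],
  [0, 0, 0],
  [0, 0, 0],
], jaw=[60, 60, 20, 20, 20], turn=[0, 0, 0, 0, 0], force=5)

```text
time: 4.65
tcp_pos: [0.6238, 0.2353, 0.0262]
tcp_rot: [-0.363, 0.362, -0.607, 0.607]
ft_force: [0.7, 0.2, 0.2]
width: 0.419
```

>>> send_rows([
  [0, 0, 0],
  [0, 0, 0],
  [0, 0, 0],
], jaw=[20, 20, 20], turn=[0, 0, 0])

```text
time: 4.95
tcp_pos: [0.6239, 0.2352, 0.0261]
tcp_rot: [-0.363, 0.362, -0.607, 0.607]
ft_force: [-0.3, -0.2, 1.0]
width: 0.319
```

>>> send_rows([
  [-1, -5, 0],
  [-1.5, -5, 0],
  [-2, -5, 0],
  [-2.5, -5, 0],
  [-3, -5, 0],
], jaw=[20, 20, 20, 20, 20], turn=[0, 0, 0, 0, 0])

```text
time: 5.45
tcp_pos: [0.6285, 0.2443, 0.0515]
tcp_rot: [-0.363, 0.363, -0.607, 0.607]
ft_force: [0.3, -0.0, -0.9]
width: 0.32
```

>>> send_rows([
  [0, 0, 0],
  [0, 0, 0],
], jaw=[20, 20], turn=[0, 0])

```text
time: 5.65
tcp_pos: [0.6284, 0.2441, 0.0511]
tcp_rot: [-0.363, 0.363, -0.607, 0.607]
ft_force: [0.2, 0.4, -1.2]
width: 0.322
```

```bash
python3 -c "
from h import *
goto([.6254,.2347,.028],-118.4)
cv2.imwrite('pics/s3.png',get_image('side'))
i=cv2.imread('pics/s3.png');cv2.imwrite('pics/s3b.png',cv2.resize(i[150:300,150:330],None,fx=4,fy=4,interpolation=cv2.INTER_CUBIC))"
```

```text
t 5.65 tcp [628.4 244.1  51.1] yaw -118.29 w 30.2 F [ 0.2  0.4 -1.2]
turn 0.0019
local shift (before turn) [ 9.7 23.1  1.8]
after turn [ 9.7 23.1  1.8]
```

View pics/s3b.png

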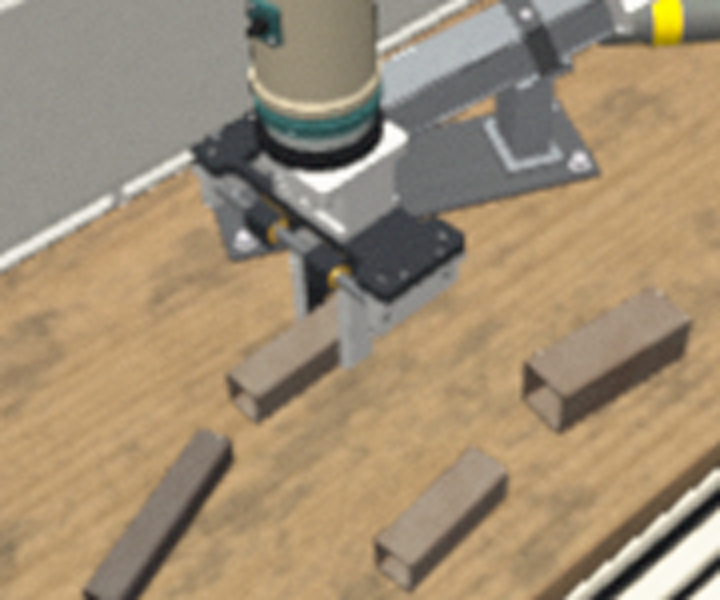

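Run:
```python
from h import *
b=get_calibration('side')
print(onz(b,150+255/4,150+420/4,0), onz(b,150+228/4,150+378/4,.028))
```

```text
[0.66398309 0.29639452 0.        ] [0.68276511 0.28990072 0.028     ]
```

>>> send_rows([
  [0, 0, 0],
  [0, 0, 0],
  [0, 0, 0],
  [0, -20, 0],
  [0, -30, 0],
], jaw=[15, 15, 15, 15, 15], turn=[0, 0, 0, 0, 0], force=60)

```text
time: 6.2
tcp_pos: [0.6267, 0.2434, 0.099]
tcp_rot: [0.361, -0.364, 0.608, -0.607]
ft_force: [0.8, -0.4, -1.7]
width: 0.316
```

```bash
cat >> tube.py <<'E'
O=np.array([.5216,-.0362,.135]);YAW=35.5;F=frame(np.radians(YAW),O)
def tcp_for(xc,yc,zc,off=(-31,0,5)):
    return O+F@((np.array([xc,yc,zc])+np.array(off))/1000)+np.array([0,0,.006])
E
python3 - <<'E'
from tube import *
P=tcp_for(-100,0,15);print(P);goto(P,YAW-180)
b=get_image('side');cv2.imwrite('pics/s4b.png',cv2.resize(b[120:300,150:330],None,fx=3.3,fy=3.3,interpolation=cv2.INTER_CUBIC))
E
```

```text
[ 0.427  -0.1037  0.2046]
t 6.2 tcp [626.7 243.4  99. ] yaw -118.31 w 29.7 F [ 0.8 -0.4 -1.7]
turn 0.4571
local shift (before turn) [ 400.8 -103.9  -11.6]
after turn [ 364.2 -105.6  166.7]
```

View pics/s4b.png

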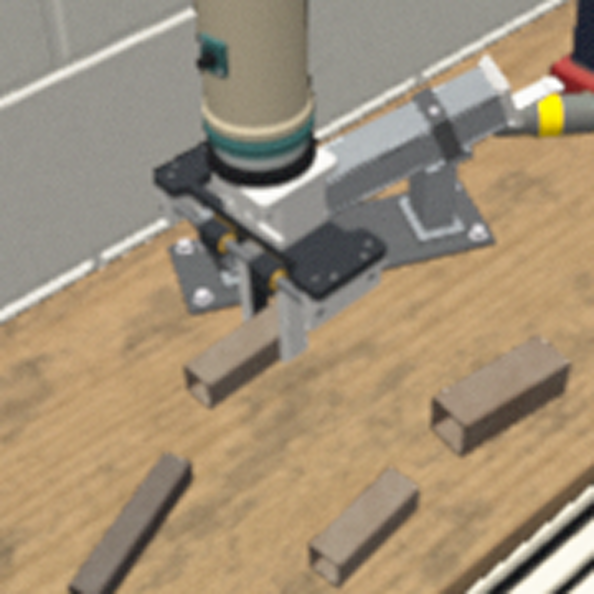

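>>> send_rows([
  [10, -38, 0],
  [20, -42, 0],
  [25, -42, 0],
  [30, -38, 0],
  [35, -30, 0],
], jaw=[15, 15, 15, 15, 15], turn=[0, 0, 0, 0, 0])

```text
time: 6.75
tcp_pos: [0.5717, 0.1379, 0.2932]
tcp_rot: [-0.364, 0.362, -0.606, 0.607]
ft_force: [1.2, 0.5, -1.6]
width: 0.317
```

>>> send_rows([
  [45, -10, 0],
  [48, 0, 0],
  [48, 0, 0],
  [45, 0, 0],
  [40, 0, 0],
], jaw=[15, 15, 15, 15, 15], turn=[0, 0, 0, 0, 0])

```text
time: 7.25
tcp_pos: [0.4629, -0.0622, 0.301]
tcp_rot: [-0.363, 0.362, -0.607, 0.607]
ft_force: [1.4, 0.5, -1.5]
width: 0.314
```

Run:
```python
from tube import *
goto(tcp_for(-100,0,15),YAW-180)
```

```text
t 7.25 tcp [462.9 -62.2 301. ] yaw -118.32 w 29.5 F [ 1.4  0.5 -1.5]
turn 0.457
local shift (before turn) [ 53.6  96.4 -12.1]
after turn [53.4 96.4 12.9]
```

>>> send_rows([
  [20, 0, 0],
  [15, 0, 2],
  [5, 0, 3],
  [0, 10, 3],
  [0, 30, 0],
], jaw=[15, 15, 15, 15, 15], turn=[0.115, 0.115, 0.115, 0.112, 0])

```text
time: 7.75
tcp_pos: [0.451, -0.101, 0.2629]
tcp_rot: [-0.217, 0.212, -0.672, 0.676]
ft_force: [-0.0, 0.7, -1.9]
width: 0.316
```

>>> send_rows([
  [0, 35, 0],
  [0, 0, 0],
], jaw=[15, 15], turn=[0, 0])

```text
time: 7.95
tcp_pos: [0.4453, -0.0984, 0.2219]
tcp_rot: [0.213, -0.218, 0.676, -0.671]
ft_force: [-1.0, 0.5, -0.9]
width: 0.316
```

Run:
```python
from tube import *
goto(tcp_for(-100,0,15),YAW-180)
```

```text
t 7.95 tcp [445.3 -98.4 221.9] yaw -144.5 w 29.7 F [-1.   0.5 -0.9]
turn 0.0
local shift (before turn) [17.9 17.5 -6.2]
after turn [18.  17.4 -6.4]
```

>>> send_rows([
  [15, 15, -4],
  [2, 2, -2],
  [0, 0, 0],
  [0, 0, 0],
], jaw=[15, 15, 15, 15], turn=[0, 0, 0, 0])

```text
time: 8.35
tcp_pos: [0.4328, -0.1049, 0.2104]
tcp_rot: [-0.217, 0.215, -0.673, 0.674]
ft_force: [-0.3, -1.3, -1.1]
width: 0.313
```

Run:
```python
from tube import *
goto(tcp_for(-100,0,15),YAW-180)
np.save('w5.npy',get_calibration('wrist'),allow_pickle=True)
i=get_image('wrist');cv2.imwrite('pics/w5.png',i);cv2.imwrite('pics/w5b.png',cv2.resize(i[60:280,150:380],None,fx=2.7,fy=2.7,interpolation=cv2.INTER_CUBIC))
b=get_image('side');cv2.imwrite('pics/s5b.png',cv2.resize(b[90:240,220:400],None,fx=4,fy=4,interpolation=cv2.INTER_CUBIC))
```

```text
t 8.35 tcp [ 432.8 -104.9  210.4] yaw -144.49 w 29.4 F [-0.3 -1.3 -1.1]
turn 0.0001
local shift (before turn) [ 4.1  5.8 -4.3]
after turn [ 4.1  5.8 -4.3]
```

View pics/w5b.png

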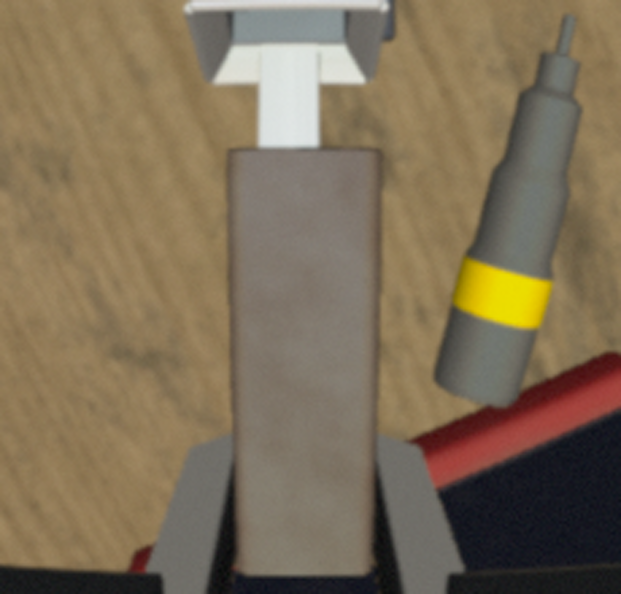

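View pics/s5b.png

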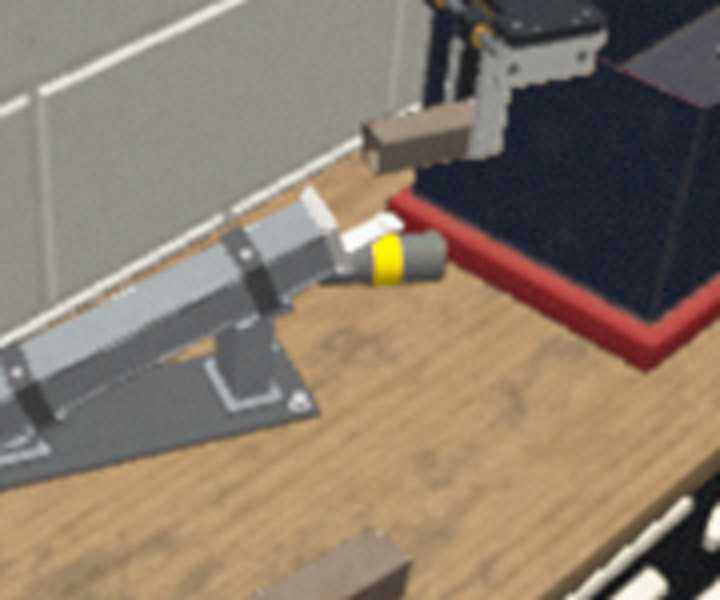

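Run:
```python
from tube import *
c=np.array([np.cos(np.radians(YAW)),np.sin(np.radians(YAW)),0])
P=O+F@np.array([.110,0,.062])-.031*c+np.array([0,0,.013]);print(P)
goto(P,YAW-180)
```

```text
[0.5978 0.0181 0.1686]
t 8.45 tcp [ 432.7 -104.8  210.1] yaw -144.48 w 29.6 F [ 0.4 -0.4 -1.8]
turn 0.0004
local shift (before turn) [-205.7   41.8   -4.2]
after turn [-205.8   41.5   -4.2]
```

>>> send_rows([
  [-20, -15, -2],
  [-40, -5, -2],
  [-45, 0, 0],
  [-45, 0, 0],
  [-40, 10, 0],
], jaw=[15, 15, 15, 15, 15], turn=[0, 0, 0, 0, 0])

```text
time: 8.95
tcp_pos: [0.5872, 0.0105, 0.2208]
tcp_rot: [-0.218, 0.214, -0.673, 0.674]
ft_force: [0.1, -0.6, -1.6]
width: 0.311
```

>>> send_rows([
  [-15, 20, 0],
  [0, 15, 0],
  [0, 0, 0],
], jaw=[15, 15, 15], turn=[0, 0, 0])

```text
time: 9.25
tcp_pos: [0.5954, 0.0186, 0.1816]
tcp_rot: [0.214, -0.218, 0.674, -0.673]
ft_force: [-0.8, 0.2, -1.4]
width: 0.315
```

Run:
```python
from tube import *
goto([.5978,.0181,.1686],YAW-180)
i=get_image('wrist');cv2.imwrite('pics/w6b.png',cv2.resize(i[60:280,150:380],None,fx=2.7,fy=2.7,interpolation=cv2.INTER_CUBIC))
b=get_image('side');cv2.imwrite('pics/s6b.png',cv2.resize(b[90:240,180:360],None,fx=4,fy=4,interpolation=cv2.INTER_CUBIC))
```

```text
t 9.25 tcp [595.4  18.6 181.6] yaw -144.41 w 29.6 F [-0.8  0.2 -1.4]
turn 0.0015
local shift (before turn) [-1.8 13.   1.9]
after turn [-1.7 13.   1.8]
```

View pics/w6b.png

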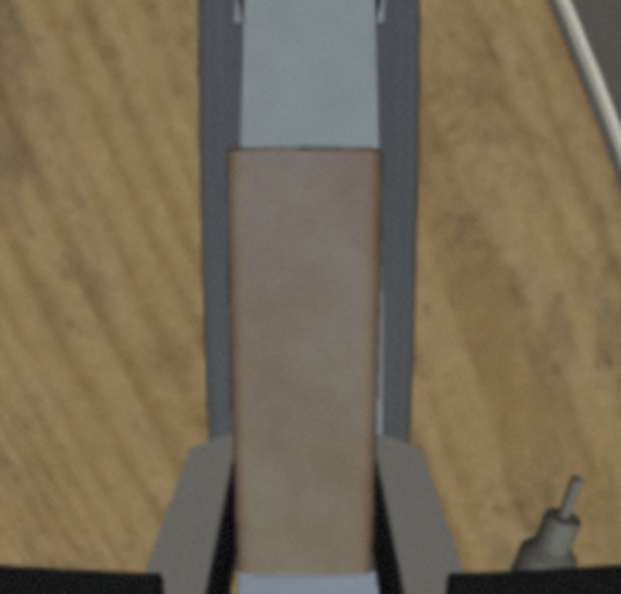

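View pics/s6b.png

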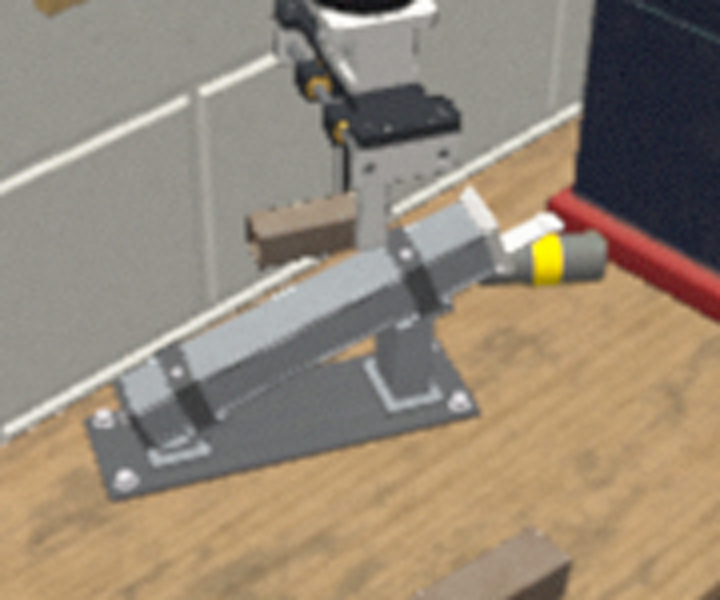

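>>> send_rows([
  [-4, 2, 1.5],
  [0, 3, 0],
  [0, 3, 0],
  [0, 3, 0],
  [0, 0, 0],
], jaw=[15, 15, 15, 15, 15], turn=[0, 0, 0, 0, 0], force=6)

```text
time: 9.85
tcp_pos: [0.5997, 0.0187, 0.1725]
tcp_rot: [0.215, -0.216, 0.674, -0.673]
ft_force: [-0.3, 0.3, -2.4]
width: 0.316
```

>>> send_rows([
  [0, 3, 0],
  [0, 3, 0],
  [0, 0, 0],
], jaw=[15, 15, 15], turn=[0, 0, 0])

```text
time: 10.15
tcp_pos: [0.5998, 0.0188, 0.1664]
tcp_rot: [0.215, -0.216, 0.674, -0.673]
ft_force: [-0.7, -0.2, -1.4]
width: 0.317
```

>>> send_rows([
  [0, 2, 0],
  [0, 2, 0],
  [0, 2, 0],
  [0, 2, 0],
  [0, 0, 0],
], jaw=[15, 15, 15, 15, 15], turn=[0, 0, 0, 0, 0])

```text
time: 10.65
tcp_pos: [0.6, 0.0188, 0.1586]
tcp_rot: [0.215, -0.216, 0.673, -0.673]
ft_force: [1.1, -0.4, -2.1]
width: 0.321
```

>>> send_rows([
  [0, 1.5, 0],
  [0, 1.5, 0],
  [0, 0, 0],
  [0, 0, 0],
], jaw=[15, 15, 15, 15], turn=[0, 0, 0, 0])

```text
time: 11.05
tcp_pos: [0.6002, 0.0188, 0.1559]
tcp_rot: [-0.216, 0.216, -0.673, 0.673]
ft_force: [0.3, -0.2, -1.7]
width: 0.319
```

Run:
```python
from tube import *
goto([.5978,.0181,.155],YAW-180)
b=get_image('side');cv2.imwrite('pics/s7b.png',cv2.resize(b[90:240,180:360],None,fx=4,fy=4,interpolation=cv2.INTER_CUBIC))
```

```text
t 11.05 tcp [600.2  18.8 155.9] yaw -144.49 w 30.0 F [ 0.3 -0.2 -1.7]
turn 0.0002
local shift (before turn) [ 2.4  0.9 -0.8]
after turn [ 2.4  0.9 -0.8]
```

View pics/s7b.png

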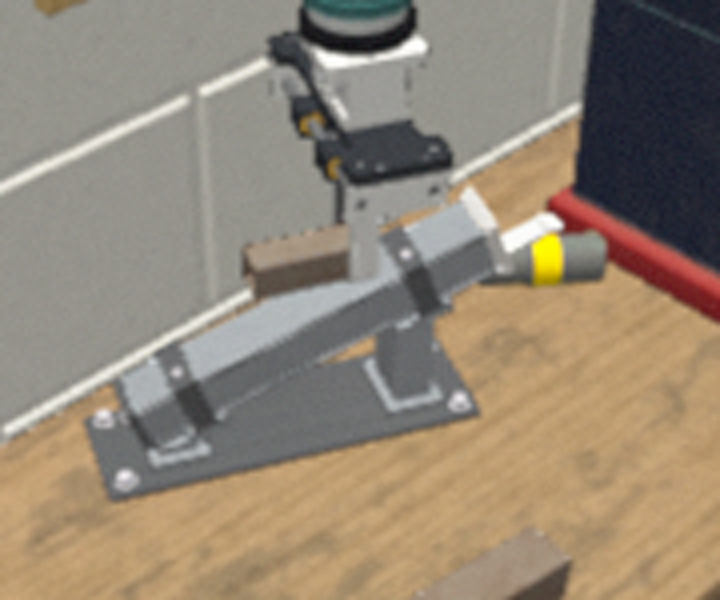

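>>> send_rows([
  [0, 1.5, 0],
  [0, 1.5, 0],
  [0, 1.5, 0],
  [0, 0, 0],
  [0, 0, 0],
], jaw=[15, 15, 15, 15, 15], turn=[0, 0, 0, 0, 0])

```text
time: 11.6
tcp_pos: [0.6009, 0.0192, 0.1518]
tcp_rot: [0.216, -0.215, 0.673, -0.673]
ft_force: [1.8, 2.7, 1.7]
width: 0.317
```

>>> send_rows([
  [0, 1.5, 0],
  [0, 1.5, 0],
  [0, 0, 0],
  [0, 0, 0],
], jaw=[15, 15, 15, 15], turn=[0, 0, 0, 0])

```text
time: 12.0
tcp_pos: [0.601, 0.0191, 0.1501]
tcp_rot: [-0.217, 0.215, -0.673, 0.674]
ft_force: [1.2, 2.8, 9.1]
width: 0.315
```

Run:
```python
from tube import *
goto([.5978,.0181,.155],YAW-180)
b=get_image('side');cv2.imwrite('pics/s8b.png',cv2.resize(b[90:240,180:360],None,fx=4,fy=4,interpolation=cv2.INTER_CUBIC))
```

```text
t 12.0 tcp [601.   19.1 150.1] yaw -144.49 w 29.6 F [1.2 2.8 9.1]
turn 0.0002
local shift (before turn) [ 3.2 -4.9 -1. ]
after turn [ 3.2 -4.9 -1. ]
```

View pics/s8b.png

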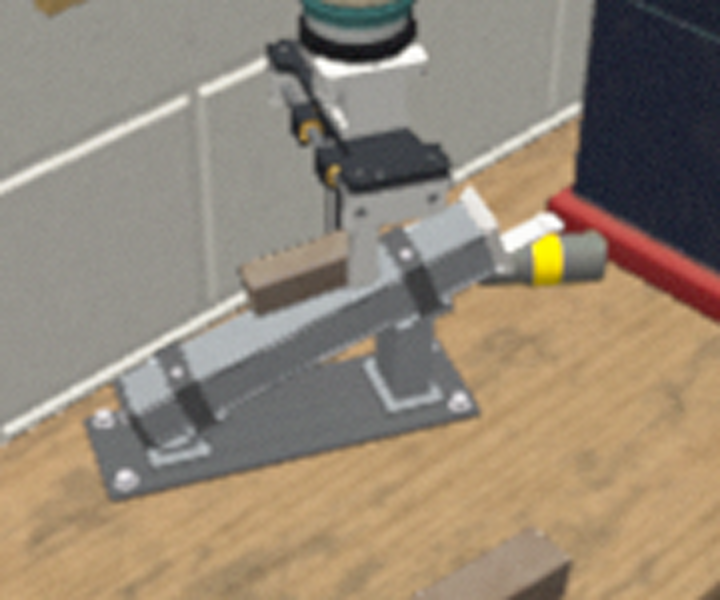

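>>> send_rows([
  [0, 0, 0],
  [0, 0, 0],
  [0, 0, 0],
  [0, 0, 0],
], jaw=[15, 15, 15, 15], turn=[0, 0, 0, 0], force=3)

```text
time: 12.45
tcp_pos: [0.6009, 0.0191, 0.15]
tcp_rot: [-0.216, 0.215, -0.673, 0.674]
ft_force: [-0.4, 3.1, 7.9]
width: 0.319
```

Run:
```python
from tube import *
goto([.5978,.0181,.155],YAW-180)
b=get_image('side');cv2.imwrite('pics/s9b.png',cv2.resize(b[90:240,180:360],None,fx=4,fy=4,interpolation=cv2.INTER_CUBIC))
```

```text
t 12.45 tcp [600.9  19.1 150. ] yaw -144.49 w 30.0 F [-0.4  3.1  7.9]
turn 0.0001
local shift (before turn) [ 3.1 -5.  -1. ]
after turn [ 3.1 -5.  -1. ]
```

View pics/s9b.png

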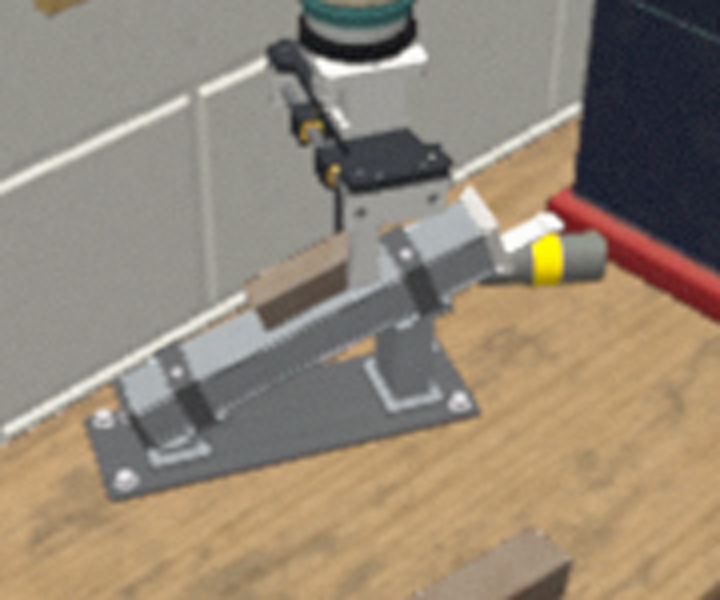

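>>> send_rows([
  [0, 0, 0],
  [0, 0, 0],
  [0, 0, 0],
  [0, -10, 0],
  [0, -25, 0],
], jaw=[15, 15, 15, 15, 15], turn=[0, 0, 0, 0, 0], force=60)

```text
time: 13.0
tcp_pos: [0.5975, 0.0184, 0.1811]
tcp_rot: [0.213, -0.218, 0.674, -0.673]
ft_force: [0.2, -0.1, -0.3]
width: 0.317
```

Run:
```python
from tube import *
print(F.T@(np.array([.601,.0191,.150-.006])-O)*1000)
P=tcp_for(-95,0,6,(-31,0,2)); print(P);goto(P,YAW-180)
```

```text
[87.8405 -1.0872 41.5489]
[ 0.4274 -0.1034  0.1916]
t 13.0 tcp [597.5  18.4 181.1] yaw -144.48 w 29.8 F [ 0.2 -0.1 -0.3]
turn 0.0004
local shift (before turn) [209.3  -9.    0.2]
after turn [209.2 -10.5   0.4]
```

>>> send_rows([
  [0, -35, 0],
  [20, -30, 0],
  [40, -10, 0],
  [45, 0, 0],
  [45, 0, 0],
], jaw=[15, 15, 15, 15, 15], turn=[0, 0, 0, 0, 0])

```text
time: 13.5
tcp_pos: [0.4761, -0.0694, 0.2584]
tcp_rot: [-0.215, 0.217, -0.673, 0.674]
ft_force: [0.4, -0.5, -0.8]
width: 0.314
```

>>> send_rows([
  [40, 0, 0],
  [19, 25, 0],
  [0, 20, 0],
  [0, 0, 0],
], jaw=[15, 15, 15, 15], turn=[0, 0, 0, 0])

```text
time: 13.9
tcp_pos: [0.4268, -0.1024, 0.2112]
tcp_rot: [0.213, -0.217, 0.675, -0.672]
ft_force: [-0.3, 0.4, -1.3]
width: 0.313
```

Run:
```python
from tube import *
P=tcp_for(-95,0,6,(-31,0,5.8)); print(P);goto(P,YAW-180)
np.save('w10.npy',get_calibration('wrist'),allow_pickle=True)
i=get_image('wrist');cv2.imwrite('pics/w10.png',i);cv2.imwrite('pics/w10b.png',cv2.resize(i[40:280,150:380],None,fx=2.5,fy=2.5,interpolation=cv2.INTER_CUBIC))
b=get_image('side');cv2.imwrite('pics/s10b.png',cv2.resize(b[90:240,220:400],None,fx=4,fy=4,interpolation=cv2.INTER_CUBIC))
```

```text
[ 0.4285 -0.1026  0.1952]
t 13.9 tcp [ 426.8 -102.4  211.2] yaw -144.56 w 29.4 F [-0.3  0.4 -1.3]
turn -0.0011
local shift (before turn) [-1.3 16.   1.2]
after turn [-1.2 16.   1.1]
```

View pics/w10b.png

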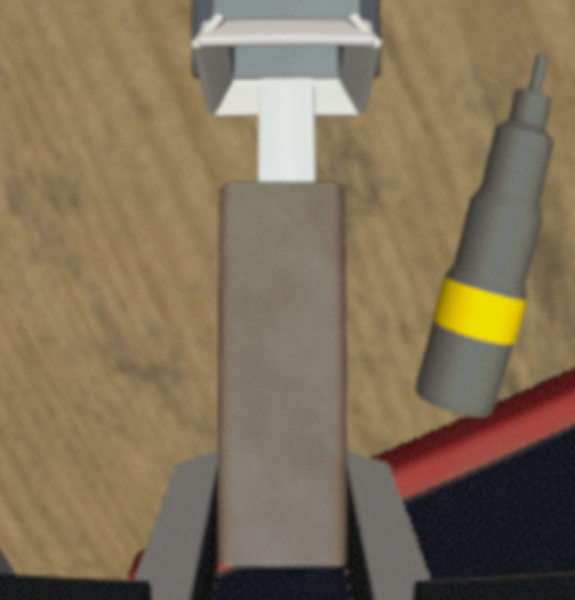

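View pics/s10b.png

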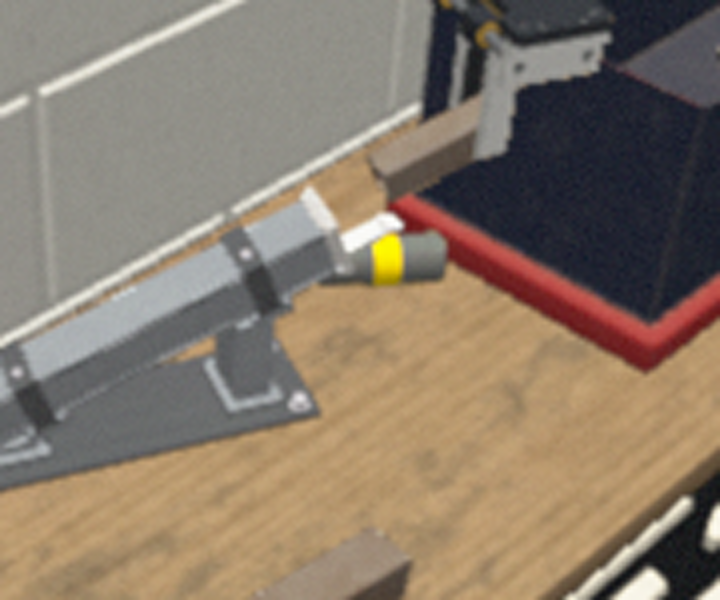

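Run:
```python
from tube import *
w=np.load('w10.npy',allow_pickle=True).item()
o=np.array([.4268,-.1024,.2112-.006]);g=F.T@(o-O)*1000;print('grasp',g)
for v in (183,566):
  print(hitplane(ray(w,150+(281-1)/2.5,40+(v-1)/2.5,True),O,F,(g[2]+9.2)/1000)*1000)
```

```text
grasp [-132.6577    1.1562   26.4218]
[-53.8409   1.5326  35.6218]
[-143.7045    1.4894   35.6218]
```

Run:
```python
from tube import *
P=tcp_for(-80,0,2,(-34,0,5.8)); print(P);goto(P,YAW-180)
```

```text
[ 0.4366 -0.0969  0.1873]
t 14.0 tcp [ 429.8 -102.8  213.6] yaw -144.49 w 29.7 F [ 0.8  0.3 -1.7]
turn 0.0002
local shift (before turn) [-8.9 26.2 -0.9]
after turn [-8.9 26.2 -0.9]
```

>>> send_rows([
  [-3, 14, 0],
  [-6, 12, 0],
  [0, 0, 0],
  [0, 0, 0],
], jaw=[15, 15, 15, 15], turn=[0, 0, 0, 0])

```text
time: 14.4
tcp_pos: [0.4378, -0.0972, 0.1876]
tcp_rot: [-0.216, 0.216, -0.673, 0.673]
ft_force: [-0.7, 0.2, -1.9]
width: 0.315
```

Run:
```python
from tube import *
P=tcp_for(-80,0,2,(-34,0,5.8)); goto(P,YAW-180)
np.save('w11.npy',get_calibration('wrist'),allow_pickle=True)
i=get_image('wrist');cv2.imwrite('pics/w11.png',i);cv2.imwrite('pics/w11b.png',cv2.resize(i[40:280,150:380],None,fx=2.5,fy=2.5,interpolation=cv2.INTER_CUBIC))
b=get_image('side');cv2.imwrite('pics/s11b.png',cv2.resize(b[90:240,220:400],None,fx=4,fy=4,interpolation=cv2.INTER_CUBIC))
```

```text
t 14.4 tcp [437.8 -97.2 187.6] yaw -144.43 w 29.6 F [-0.7  0.2 -1.9]
turn 0.0012
local shift (before turn) [ 0.8  0.3 -1. ]
after turn [ 0.8  0.3 -1. ]
```

View pics/w11b.png

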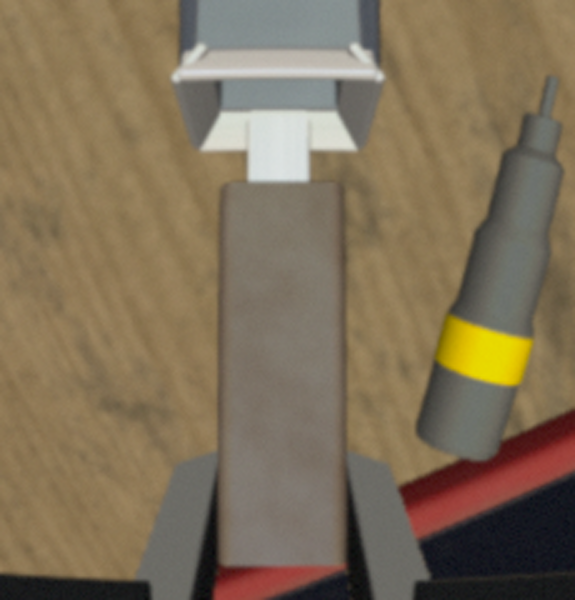

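View pics/s11b.png

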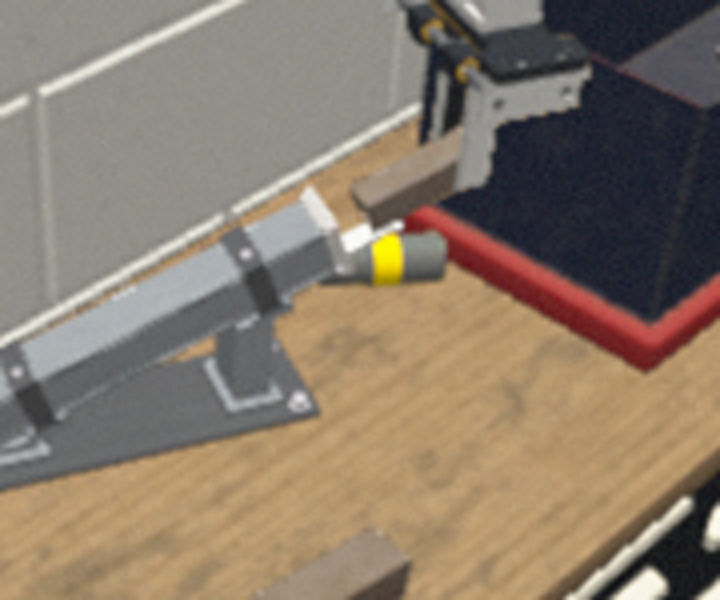

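>>> send_rows([
  [-7.5, 2.7, -1],
  [-9.4, 3.4, 0],
  [-9.4, 3.4, 0],
  [-9.4, 3.4, 0],
  [0, 0, 0],
], jaw=[15, 15, 15, 15, 15], turn=[0, 0, 0, 0, 0])

```text
time: 15.0
tcp_pos: [0.4666, -0.075, 0.1737]
tcp_rot: [0.216, -0.216, 0.674, -0.673]
ft_force: [-0.0, 0.4, -2.4]
width: 0.319
```

Run:
```python
from tube import *
P=tcp_for(-40,0,2,(-34,0,5.8)); goto(P,YAW-180)
b=get_image('side');cv2.imwrite('pics/s12b.png',cv2.resize(b[90:240,220:400],None,fx=4,fy=4,interpolation=cv2.INTER_CUBIC))
```

```text
t 15.0 tcp [466.6 -75.  173.7] yaw -144.41 w 30.0 F [-0.   0.4 -2.4]
turn 0.0015
local shift (before turn) [-0.4  0.1  0.4]
after turn [-0.4  0.1  0.4]
```

View pics/s12b.png

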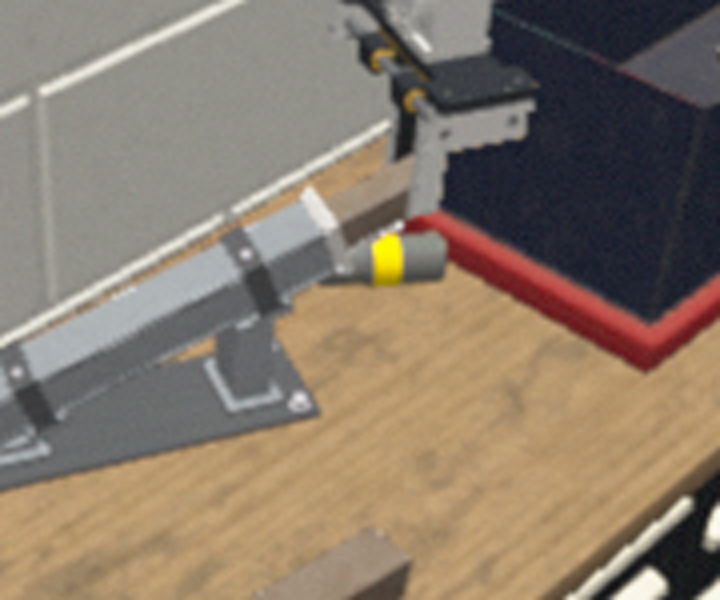

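>>> send_rows([
  [-5.6, 2, 0],
  [-5.6, 2.1, 0],
  [-5.6, 2, 0],
  [-5.6, 2.1, 0],
  [0, 0, 0],
], jaw=[15, 15, 15, 15, 15], turn=[0, 0, 0, 0, 0], force=20)

```text
time: 15.55
tcp_pos: [0.4844, -0.0624, 0.1657]
tcp_rot: [0.216, -0.216, 0.674, -0.673]
ft_force: [-0.4, -0.9, -6.4]
width: 0.319
```

Run:
```python
from tube import *
P=tcp_for(-16,0,2,(-34,0,5.8)); goto(P,YAW-180)
```

```text
t 15.55 tcp [484.4 -62.4 165.7] yaw -144.47 w 30.0 F [-0.4 -0.9 -6.4]
turn 0.0005
local shift (before turn) [-1.2  0.3  0.3]
after turn [-1.2  0.3  0.3]
```

>>> send_rows([
  [-4, 2.3, 0],
  [-4, 1.8, 0],
  [-2, 1, 0],
  [0, 0, 0],
], jaw=[15, 15, 15, 15], turn=[0, 0, 0, 0])

```text
time: 15.95
tcp_pos: [0.4933, -0.0566, 0.1614]
tcp_rot: [-0.216, 0.215, -0.673, 0.673]
ft_force: [0.5, 0.7, -1.5]
width: 0.317
```

Run:
```python
from tube import *
P=tcp_for(-5,0,2,(-34,0,5.8)); goto(P,YAW-180)
i=get_image('wrist');cv2.imwrite('pics/w13b.png',cv2.resize(i[40:280,150:380],None,fx=2.5,fy=2.5,interpolation=cv2.INTER_CUBIC))
```

```text
t 15.95 tcp [493.3 -56.6 161.4] yaw -144.49 w 29.8 F [ 0.5  0.7 -1.5]
turn 0.0002
local shift (before turn) [-1.  -0.3 -0.2]
after turn [-1.  -0.3 -0.2]
```

View pics/w13b.png

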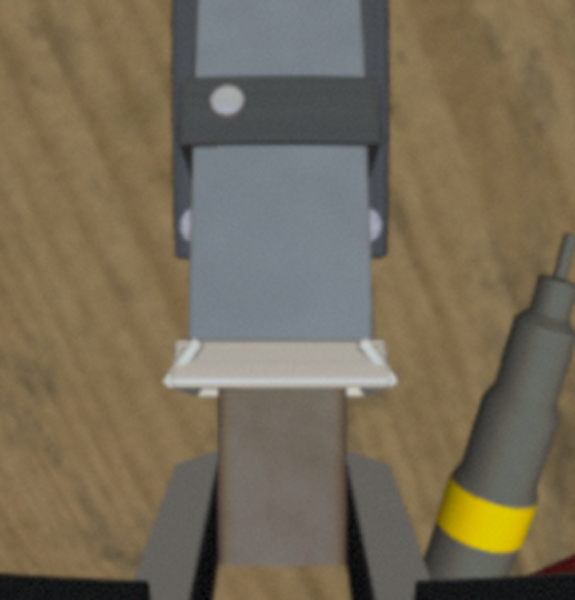

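```bash
cat >> tube.py <<'E'
def tip_for(x,z):
    c=np.array([np.cos(np.radians(YAW)),np.sin(np.radians(YAW)),0])
    return O+F@np.array([x,0,z])/1000-.008*c+np.array([0,0,.025])
E
python3 - <<'E'
from tube import *
goto(tip_for(-70,0),YAW-180)
E
```

```text
t 16.0 tcp [493.1 -56.7 161.5] yaw -144.49 w 29.6 F [ 0.4 -0.1 -1.8]
turn 0.0002
local shift (before turn) [ 38.6 -22.5  -0.2]
after turn [ 38.6 -22.5  -0.2]
```

>>> send_rows([
  [0, 0, 0],
  [0, 0, 0],
  [0, 0, 0],
  [0, 0, 0],
  [15, -5, 0],
], jaw=[46, 46, 46, 46, 46], turn=[0, 0, 0, 0, 0])

```text
time: 16.5
tcp_pos: [0.4804, -0.0655, 0.166]
tcp_rot: [0.216, -0.216, 0.673, -0.673]
ft_force: [-1.0, -0.3, 1.3]
width: 0.487
```

>>> send_rows([
  [15, -8, 0],
  [14, -10, 0],
  [0, 0, 0],
  [0, 0, 0],
  [0, 0, 0],
], jaw=[46, 46, 0, 0, 0], turn=[0, 0, 0, 0, 0])

```text
time: 17.0
tcp_pos: [0.4566, -0.0826, 0.1844]
tcp_rot: [-0.216, 0.215, -0.673, 0.674]
ft_force: [0.7, 0.1, 0.4]
width: 0.272
```

>>> send_rows([
  [0, 0, 0],
  [0, 0, 0],
], jaw=[0, 0], turn=[0, 0])

```text
time: 17.2
tcp_pos: [0.4565, -0.0823, 0.1839]
tcp_rot: [0.216, -0.216, 0.674, -0.673]
ft_force: [0.9, -0.3, -0.6]
width: 0.101
```

Run:
```python
from tube import *
goto(tip_for(-60,0),YAW-180)
b=get_image('side');cv2.imwrite('pics/s14b.png',cv2.resize(b[90:240,220:400],None,fx=4,fy=4,interpolation=cv2.INTER_CUBIC))
np.save('w14.npy',get_calibration('wrist'),allow_pickle=True)
i=get_image('wrist');cv2.imwrite('pics/w14b.png',cv2.resize(i[40:280,150:380],None,fx=2.5,fy=2.5,interpolation=cv2.INTER_CUBIC))
```

```text
t 17.2 tcp [456.5 -82.3 183.9] yaw -144.46 w 9.5 F [ 0.9 -0.3 -0.6]
turn 0.0007
local shift (before turn) [-15.4   3.4   0.2]
after turn [-15.4   3.4   0.2]
```

View pics/s14b.png

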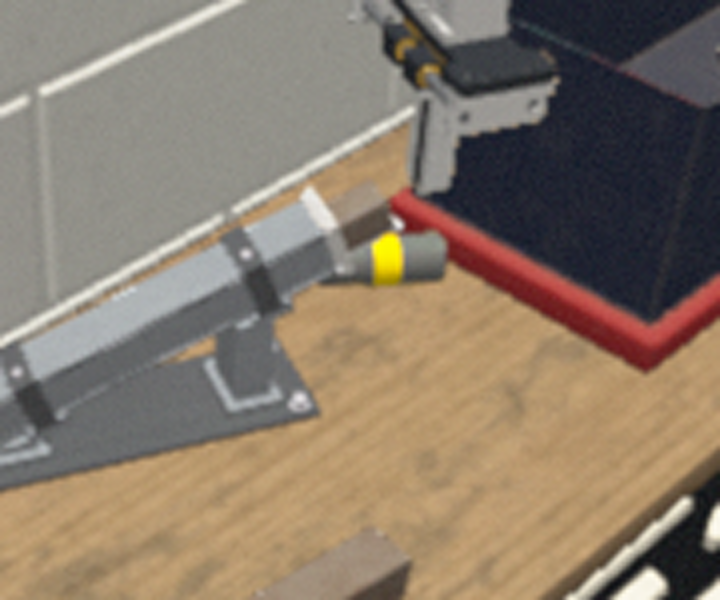

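View pics/w14b.png

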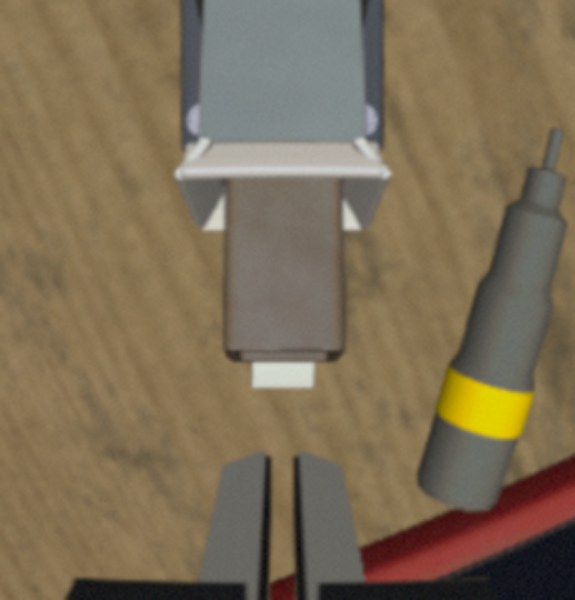

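>>> send_rows([
  [-10, 6, 0],
  [-8, 6, 0],
  [-9.4, 3.4, 0],
  [-9.4, 3.4, 0],
  [-9.4, 3.4, 0],
], jaw=[0, 0, 0, 0, 0], turn=[0, 0, 0, 0, 0])

```text
time: 17.8
tcp_pos: [0.4946, -0.0551, 0.1615]
tcp_rot: [0.216, -0.216, 0.673, -0.673]
ft_force: [-1.2, 0.6, 0.6]
width: 0.004
```

Run:
```python
from tube import *
goto(tip_for(-6,-6),YAW-180)
```

```text
t 17.8 tcp [494.6 -55.1 161.5] yaw -144.47 w 0.3 F [-1.2  0.6  0.6]
turn 0.0006
local shift (before turn) [-17.3   5.1   0.2]
after turn [-17.3   5.1   0.2]
```

>>> send_rows([
  [-5, 1.8, 0],
  [-5, 1.8, 0],
  [-5, 1.8, 0],
  [0, 0, 0],
], jaw=[0, 0, 0, 0], turn=[0, 0, 0, 0])

```text
time: 18.2
tcp_pos: [0.5069, -0.0466, 0.1564]
tcp_rot: [0.216, -0.215, 0.673, -0.673]
ft_force: [0.6, 0.1, -0.2]
width: 0.004
```

Run:
```python
from tube import *
goto(tip_for(-6,-6),YAW-180)
b=get_image('side');cv2.imwrite('pics/s15b.png',cv2.resize(b[90:240,220:400],None,fx=4,fy=4,interpolation=cv2.INTER_CUBIC))
i=get_image('wrist');cv2.imwrite('pics/w15b.png',cv2.resize(i[40:280,150:380],None,fx=2.5,fy=2.5,interpolation=cv2.INTER_CUBIC))
```

```text
t 18.2 tcp [506.9 -46.6 156.4] yaw -144.48 w 0.4 F [ 0.6  0.1 -0.2]
turn 0.0004
local shift (before turn) [-2.3  0.   0.1]
after turn [-2.3  0.   0.1]
```

View pics/s15b.png

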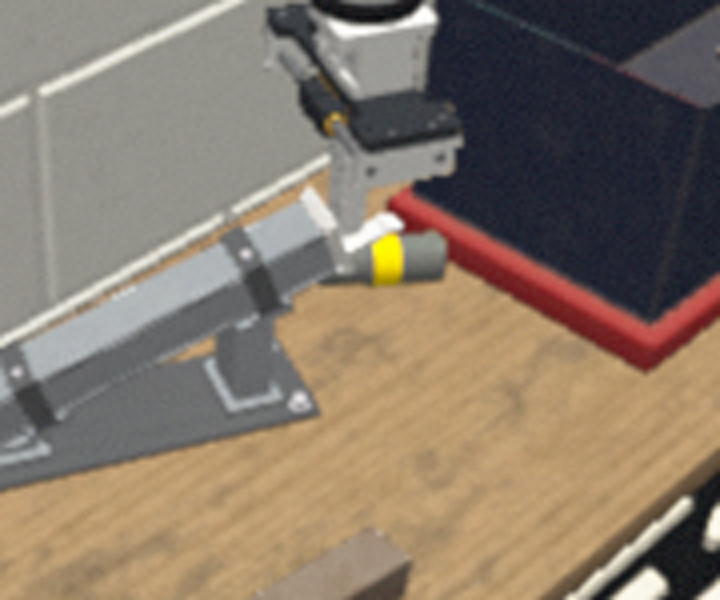

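View pics/w15b.png

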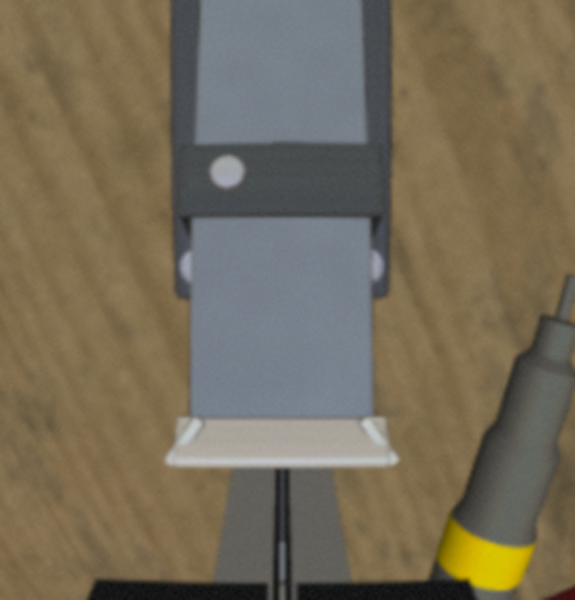

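>>> send_rows([
  [25, -8, 0],
  [30, -20, 0],
  [10, -45, 0],
  [0, -48, 0],
  [0, -40, -20],
], jaw=[20, 40, 60, 60, 60], turn=[0, 0, 0, 0, 0])

```text
time: 18.8
tcp_pos: [0.4426, -0.07, 0.3202]
tcp_rot: [-0.216, 0.214, -0.673, 0.675]
ft_force: [0.6, 0.9, 0.1]
width: 0.397
```

Run:
```python
from tube import *
goto([.495,.275,.2],-113.5)
```

```text
t 18.8 tcp [442.6 -70.  320.2] yaw -144.66 w 37.3 F [0.6 0.9 0.1]
turn -0.5439
local shift (before turn) [-242.1  119.8 -251.5]
after turn [-337.3  120.2  -89.5]
```

>>> send_rows([
  [-30, 0, -25],
  [-38, 0, -22],
  [-40, 0, -18],
  [-42, 5, -12],
  [-42, 20, -10],
], jaw=[60, 60, 60, 60, 60], turn=[-0.136, -0.136, -0.136, -0.136, 0])

```text
time: 19.3
tcp_pos: [0.496, 0.1403, 0.2946]
tcp_rot: [-0.391, 0.387, -0.589, 0.591]
ft_force: [0.4, -0.4, -0.1]
width: 0.641
```

Run:
```python
from tube import *
goto([.495,.275,.2],-113.5)
```

```text
t 19.3 tcp [496.  140.3 294.6] yaw -113.22 w 60.3 F [ 0.4 -0.4 -0.1]
turn 0.0049
local shift (before turn) [-123.1   94.7  -54.6]
after turn [-123.1   94.6  -54.7]
```

>>> send_rows([
  [-33, 25, -16],
  [-33, 25, -16],
  [-25, 25, -13],
  [0, 0, 0],
  [0, 0, 0],
], jaw=[60, 60, 60, 60, 60], turn=[0, 0, 0, 0, 0])

```text
time: 19.8
tcp_pos: [0.4887, 0.2397, 0.2176]
tcp_rot: [-0.389, 0.389, -0.59, 0.591]
ft_force: [-0.2, -0.3, 0.7]
width: 0.638
```

Run:
```python
from tube import *
goto([.495,.275,.2],-113.5)
np.save('w16.npy',get_calibration('wrist'),allow_pickle=True)
i=get_image('wrist');cv2.imwrite('pics/w16.png',i);cv2.imwrite('pics/w16b.png',cv2.resize(i[20:260,150:380],None,fx=2.5,fy=2.5,interpolation=cv2.INTER_CUBIC))
```

```text
t 19.8 tcp [488.7 239.7 217.6] yaw -113.25 w 60.0 F [-0.2 -0.3  0.7]
turn 0.0044
local shift (before turn) [-34.9  17.5  -8.1]
after turn [-34.9  17.6  -8.3]
```

View pics/w16b.png

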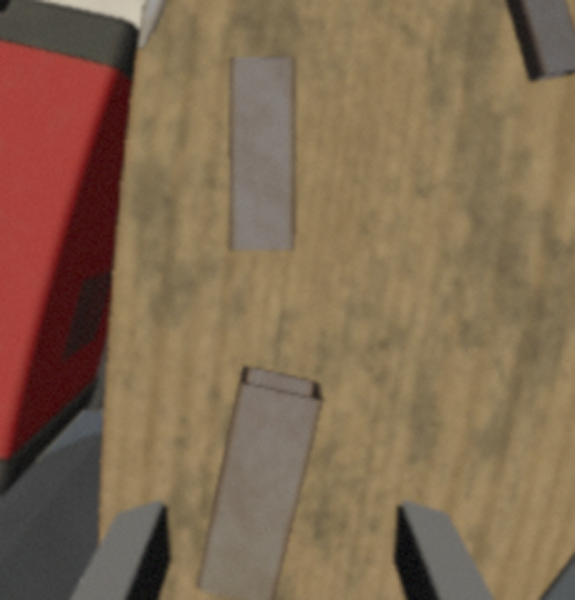

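Run:
```python
from tube import *
w=np.load('w16.npy',allow_pickle=True).item()
P=np.array([onz(w,150+u/2.5-.2,20+v/2.5-.2,.03,True) for u,v in [(232,57),(295,57),(295,249),(231,249)]])
d=(P[0]+P[1]-P[2]-P[3])/2;print(P.mean(0),np.linalg.norm(d),np.degrees(np.arctan2(d[1],d[0])),np.linalg.norm(P[0]-P[1]))
u=d/np.linalg.norm(d);G=P.mean(0)-u*.033;G[2]=.0262;print(G)
goto(G,np.degrees(np.arctan2(d[1],d[0]))-180)
```

```text
[0.5244 0.345  0.03  ] 0.08965933876998972 66.52955098213981 0.02851927234297443
[0.5113 0.3148 0.0262]
t 19.85 tcp [489.3 239.3 218.4] yaw -113.32 w 59.9 F [-0.  -0.3  0.5]
turn 0.0026
local shift (before turn) [-78.  192.2 -10. ]
after turn [-78.  192.2  -9.9]
```

>>> send_rows([
  [-30, 10, -4],
  [-38, 25, -6],
  [-10, 45, 0],
  [0, 45, 0],
  [0, 35, 0],
], jaw=[60, 60, 60, 60, 60], turn=[0.003, 0, 0, 0, 0])

```text
time: 20.35
tcp_pos: [0.5118, 0.3143, 0.0571]
tcp_rot: [-0.388, 0.387, -0.591, 0.592]
ft_force: [-0.2, 0.4, -0.8]
width: 0.635
```

>>> send_rows([
  [0, 15, 0],
  [0, 0, 0],
  [0, 0, 0],
], jaw=[60, 60, 60], turn=[0, 0, 0])

```text
time: 20.65
tcp_pos: [0.5125, 0.3148, 0.0442]
tcp_rot: [-0.388, 0.386, -0.591, 0.592]
ft_force: [0.0, 0.4, 0.8]
width: 0.641
```

Run:
```python
from tube import *
goto([.5113,.3148,.0262],-113.47)
```

```text
t 20.65 tcp [512.5 314.8  44.2] yaw -113.58 w 60.3 F [0.  0.4 0.8]
turn -0.0019
local shift (before turn) [ 0.6 18.  -1.1]
after turn [ 0.5 18.  -1.1]
```

Close firmly enough to centre it, then loosen to 3 N for the lift so the nose stays on the bench.

>>> send_rows([
  [0, 14, -1],
  [0, 4, 0],
  [0, 0, 0],
  [0, 0, 0],
  [0, 0, 0],
], jaw=[60, 60, 20, 20, 20], turn=[0, 0, 0, 0, 0], force=5)

```text
time: 21.15
tcp_pos: [0.5105, 0.316, 0.0256]
tcp_rot: [-0.388, 0.387, -0.591, 0.591]
ft_force: [-0.3, -0.3, 0.2]
width: 0.421
```

>>> send_rows([
  [0, 0, 0],
  [0, 0, 0],
  [0, 0, 0],
  [0, 0, 0],
  [-1, -5, 0],
], jaw=[20, 20, 20, 20, 20], turn=[0, 0, 0, 0, 0], force=3)

```text
time: 21.65
tcp_pos: [0.5096, 0.3164, 0.029]
tcp_rot: [-0.387, 0.388, -0.591, 0.591]
ft_force: [0.2, -0.4, -2.7]
width: 0.321
```

>>> send_rows([
  [-1.5, -5, 0],
  [-2, -6, 0],
  [-3, -6, 0],
  [-3, -5, 0],
  [0, 0, 0],
], jaw=[20, 20, 20, 20, 20], turn=[0, 0, 0, 0, 0])

```text
time: 22.15
tcp_pos: [0.5147, 0.3263, 0.0526]
tcp_rot: [-0.389, 0.387, -0.591, 0.591]
ft_force: [0.1, 0.9, -0.3]
width: 0.321
```

Run:
```python
from tube import *
goto([.5113,.3148,.0262],-113.47)
np.save('w17.npy',get_calibration('wrist'),allow_pickle=True)
b=get_image('side');cv2.imwrite('pics/s17b.png',cv2.resize(b[150:330,180:360],None,fx=3.3,fy=3.3,interpolation=cv2.INTER_CUBIC))
i=get_image('wrist');cv2.imwrite('pics/w17b.png',cv2.resize(i[40:280,150:380],None,fx=2.5,fy=2.5,interpolation=cv2.INTER_CUBIC))
```

```text
t 22.15 tcp [514.7 326.3  52.6] yaw -113.47 w 30.1 F [ 0.1  0.9 -0.3]
turn -0.0
local shift (before turn) [11.9 26.4  1.4]
after turn [11.9 26.4  1.5]
```

View pics/s17b.png

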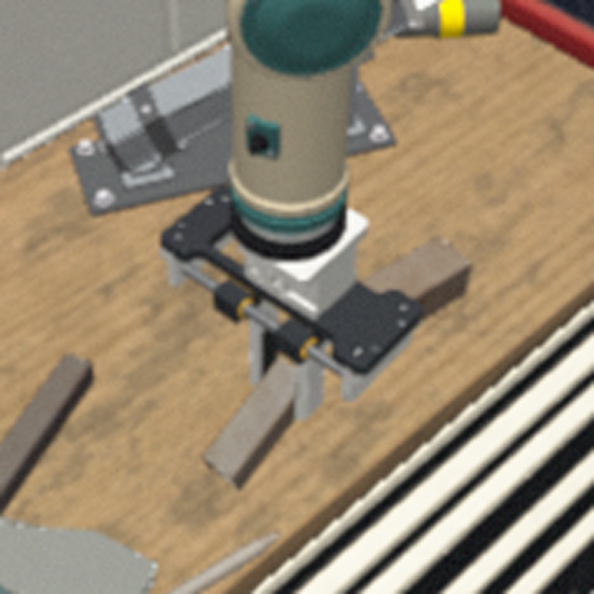

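View pics/w17b.png

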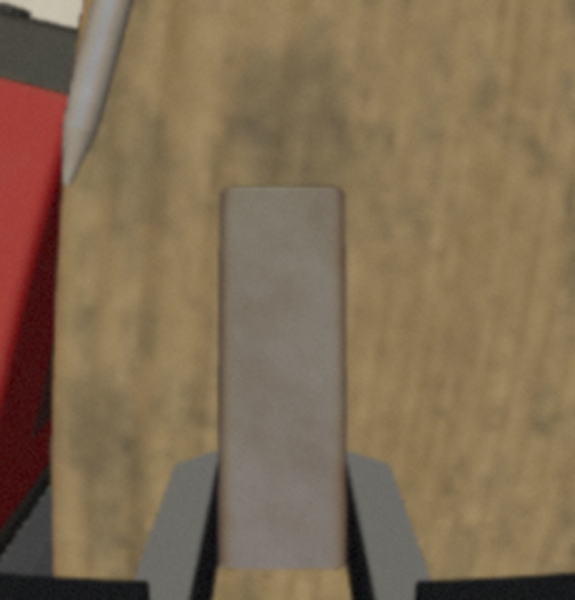

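>>> send_rows([
  [0, 0, 0],
  [0, 0, 0],
  [0, -20, 0],
  [0, -45, 0],
  [0, -45, 0],
], jaw=[15, 15, 15, 15, 15], turn=[0, 0, 0, 0, 0], force=60)

```text
time: 22.75
tcp_pos: [0.5125, 0.3245, 0.161]
tcp_rot: [0.386, -0.39, 0.591, -0.591]
ft_force: [0.6, 1.4, -1.3]
width: 0.317
```

>>> send_rows([
  [0, -45, 0],
  [30, -35, 10],
  [40, -15, 15],
  [45, 0, 15],
  [45, 0, 15],
], jaw=[15, 15, 15, 15, 15], turn=[0, 0, 0, 0, 0])

```text
time: 23.25
tcp_pos: [0.4999, 0.1552, 0.2567]
tcp_rot: [-0.388, 0.388, -0.591, 0.591]
ft_force: [0.5, -0.4, -2.2]
width: 0.315
```

Run:
```python
from tube import *
goto(tcp_for(-95,0,20,(-34,0,5.8)),YAW-180)
```

```text
t 23.25 tcp [499.9 155.2 256.7] yaw -113.42 w 29.6 F [ 0.5 -0.4 -2.2]
turn 0.5424
local shift (before turn) [263.2  47.6  38. ]
after turn [205.8  47.4 168.4]
```

>>> send_rows([
  [48, -5, 7],
  [48, 0, 7],
  [48, 0, 7],
  [40, 0, 10],
  [30, 0, 10],
], jaw=[15, 15, 15, 15, 15], turn=[0, 0, 0.09, 0.13, 0.13])

```text
time: 23.75
tcp_pos: [0.4408, -0.0559, 0.2611]
tcp_rot: [0.276, -0.277, 0.651, -0.651]
ft_force: [1.2, 0.3, -2.8]
width: 0.311
```

Run:
```python
from tube import *
goto(tcp_for(-95,0,20,(-34,0,5.8)),YAW-180)
```

```text
t 23.75 tcp [440.8 -55.9 261.1] yaw -133.93 w 29.3 F [ 1.2  0.3 -2.8]
turn 0.1844
local shift (before turn) [40.2 51.8 24. ]
after turn [35.2 51.7 30.9]
```

>>> send_rows([
  [8, 0, 10],
  [4, 20, 8],
  [0, 25, 0],
  [0, 0, 0],
  [0, 0, 0],
], jaw=[15, 15, 15, 15, 15], turn=[0.1, 0.09, 0, 0, 0])

```text
time: 24.25
tcp_pos: [0.4458, -0.0749, 0.2164]
tcp_rot: [0.215, -0.217, 0.674, -0.673]
ft_force: [-0.2, -0.4, -2.5]
width: 0.319
```

Run:
```python
from tube import *
goto(tcp_for(-95,0,20,(-34,0,5.8)),YAW-180)
```

```text
t 24.25 tcp [445.8 -74.9 216.4] yaw -144.43 w 30.0 F [-0.2 -0.4 -2.5]
turn 0.0013
local shift (before turn) [28.2  7.  12.5]
after turn [28.2  7.  12.6]
```

>>> send_rows([
  [16, 4, 8],
  [12, 2, 4.5],
  [0, 0, 0],
  [0, 0, 0],
], jaw=[15, 15, 15, 15], turn=[0, 0, 0, 0])

```text
time: 24.65
tcp_pos: [0.4313, -0.1015, 0.2113]
tcp_rot: [-0.216, 0.215, -0.673, 0.674]
ft_force: [-0.4, -0.2, -2.2]
width: 0.317
```

Run:
```python
from tube import *
goto(tcp_for(-95,0,20,(-34,0,5.8)),YAW-180)
np.save('w18.npy',get_calibration('wrist'),allow_pickle=True)
i=get_image('wrist');cv2.imwrite('pics/w18b.png',cv2.resize(i[40:280,150:380],None,fx=2.5,fy=2.5,interpolation=cv2.INTER_CUBIC))
b=get_image('side');cv2.imwrite('pics/s18b.png',cv2.resize(b[90:240,220:400],None,fx=4,fy=4,interpolation=cv2.INTER_CUBIC))
```

```text
t 24.65 tcp [ 431.3 -101.5  211.3] yaw -144.48 w 29.8 F [-0.4 -0.2 -2.2]
turn 0.0003
local shift (before turn) [ 1.   2.  -0.7]
after turn [ 0.9  2.  -0.7]
```

View pics/w18b.png

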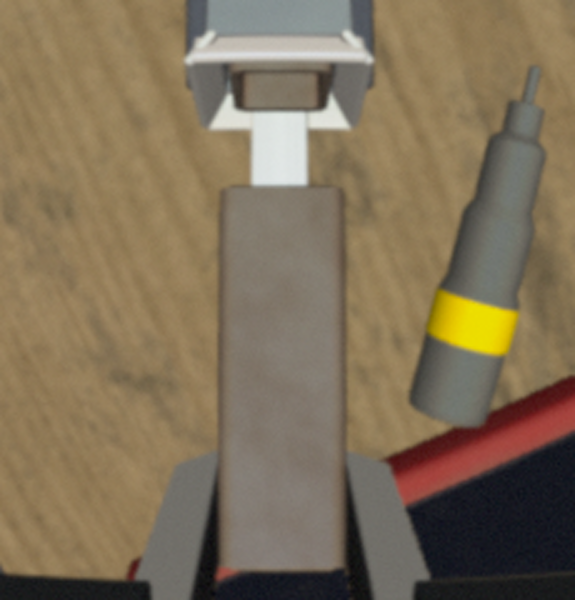

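View pics/s18b.png

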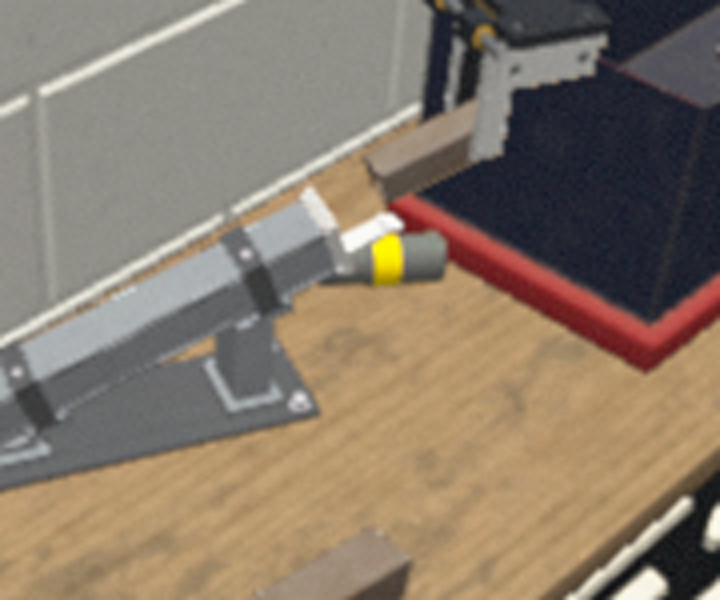

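Run:
```python
from tube import *
w=np.load('w18.npy',allow_pickle=True).item()
g=F.T@(np.array([.4313,-.1015,.2113-.006])-O)*1000;print('grasp',g)
for v in (186,571):
  print(hitplane(ray(w,150+(282-1)/2.5,40+(v-1)/2.5,True),O,F,(g[2]+9.2)/1000)*1000)
goto(tcp_for(-80,0,1.5,(-33.5,0,5.3)),YAW-180)
```

```text
grasp [-128.7582   -0.7243   27.9475]
[-50.5961  -0.5462  37.1475]
[-141.0662   -0.5207   37.1475]
t 24.75 tcp [ 431.4 -101.2  211.2] yaw -144.43 w 29.5 F [-0.1  0.8 -1.7]
turn 0.0013
local shift (before turn) [-6.9 25.  -0.6]
after turn [-6.9 25.  -0.6]
```

>>> send_rows([
  [-3, 14, -0.6],
  [-4, 11, 0],
  [0, 0, 0],
  [0, 0, 0],
], jaw=[15, 15, 15, 15], turn=[0, 0, 0, 0])

```text
time: 25.15
tcp_pos: [0.4362, -0.0966, 0.1855]
tcp_rot: [0.216, -0.216, 0.673, -0.673]
ft_force: [-0.3, -0.0, -3.0]
width: 0.315
```

Run:
```python
from tube import *
goto(tcp_for(-80,0,1.5,(-33.5,0,5.3)),YAW-180)
i=get_image('wrist');cv2.imwrite('pics/w19b.png',cv2.resize(i[40:280,150:380],None,fx=2.5,fy=2.5,interpolation=cv2.INTER_CUBIC))
```

```text
t 25.15 tcp [436.2 -96.6 185.5] yaw -144.39 w 29.6 F [-0.3 -0.  -3. ]
turn 0.0019
local shift (before turn) [-0.3 -0.7  0.4]
after turn [-0.3 -0.7  0.4]
```

View pics/w19b.png

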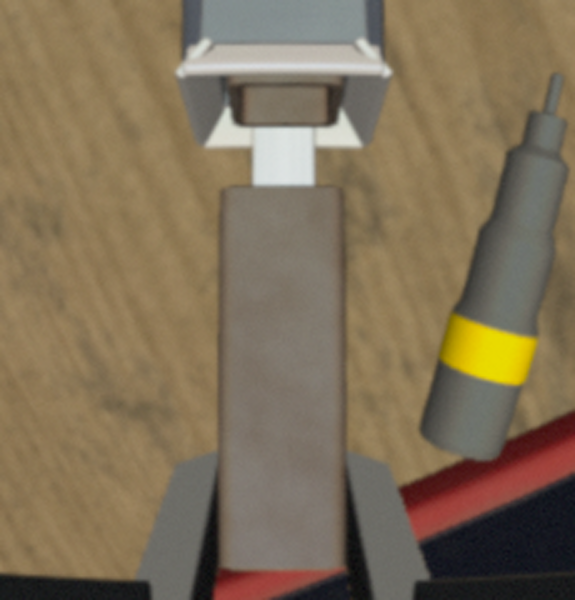

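>>> send_rows([
  [-7.5, 2.7, 0],
  [-7.5, 2.7, 0],
  [-7.5, 2.7, 0],
  [-7.5, 2.7, 0],
  [0, 0, 0],
], jaw=[15, 15, 15, 15, 15], turn=[0, 0, 0, 0, 0], force=30)

```text
time: 25.7
tcp_pos: [0.4615, -0.0788, 0.1744]
tcp_rot: [0.216, -0.216, 0.673, -0.673]
ft_force: [-0.0, 0.6, -3.0]
width: 0.316
```

>>> send_rows([
  [-5.6, 2.1, 0],
  [-5.6, 2.1, 0],
  [-5.6, 2.1, 0],
  [-5.6, 2.1, 0],
  [0, 0, 0],
], jaw=[15, 15, 15, 15, 15], turn=[0, 0, 0, 0, 0], force=20)

```text
time: 26.2
tcp_pos: [0.4797, -0.0659, 0.1661]
tcp_rot: [0.216, -0.216, 0.673, -0.673]
ft_force: [-0.3, 0.6, -2.8]
width: 0.32
```

Run:
```python
from tube import *
goto(tcp_for(-20,0,1.5,(-33.5,0,5.3)),YAW-180)
i=get_image('wrist');cv2.imwrite('pics/w20b.png',cv2.resize(i[40:280,150:380],None,fx=2.5,fy=2.5,interpolation=cv2.INTER_CUBIC))
```

```text
t 26.2 tcp [479.7 -65.9 166.1] yaw -144.41 w 30.1 F [-0.3  0.6 -2.8]
turn 0.0015
local shift (before turn) [-3.4  0.4  0.1]
after turn [-3.4  0.4  0.1]
```

View pics/w20b.png

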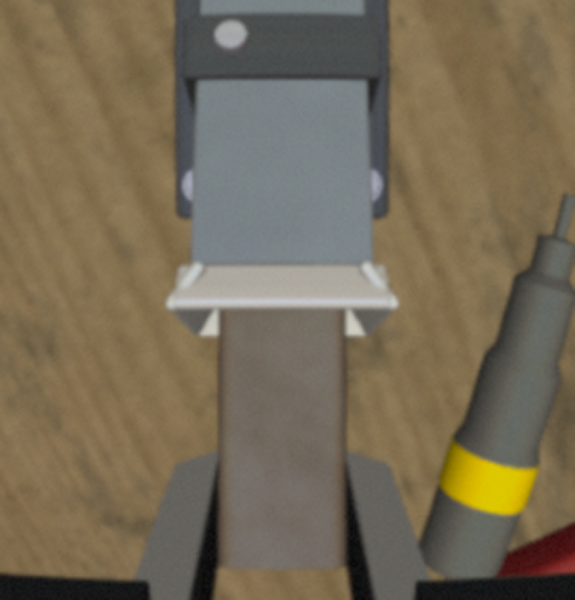

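>>> send_rows([
  [-4.7, 1.8, 0],
  [-4.7, 1.7, 0],
  [-4.7, 1.7, 0],
  [0, 0, 0],
  [0, 0, 0],
], jaw=[15, 15, 15, 15, 15], turn=[0, 0, 0, 0, 0])

```text
time: 26.75
tcp_pos: [0.4909, -0.0579, 0.1612]
tcp_rot: [0.216, -0.216, 0.673, -0.673]
ft_force: [0.5, 0.1, -1.8]
width: 0.317
```

>>> send_rows([
  [0, 0, 0],
  [0, 0, 0],
  [0, 0, 0],
  [0, 0, 0],
  [15, -5, 0],
], jaw=[46, 46, 46, 46, 46], turn=[0, 0, 0, 0, 0])

```text
time: 27.25
tcp_pos: [0.4785, -0.0668, 0.166]
tcp_rot: [0.216, -0.216, 0.673, -0.673]
ft_force: [-1.1, 0.4, 0.2]
width: 0.49
```

>>> send_rows([
  [15, -8, 0],
  [14, -10, 0],
  [0, 0, 0],
  [0, 0, 0],
  [0, 0, 0],
], jaw=[46, 46, 0, 0, 0], turn=[0, 0, 0, 0, 0])

```text
time: 27.75
tcp_pos: [0.4547, -0.0839, 0.1843]
tcp_rot: [-0.216, 0.216, -0.673, 0.673]
ft_force: [-0.3, 0.1, -0.5]
width: 0.272
```

>>> send_rows([
  [0, 0, 0],
  [0, 0, 0],
  [0, 0, 0],
], jaw=[0, 0, 0], turn=[0, 0, 0])

```text
time: 28.05
tcp_pos: [0.4547, -0.0836, 0.184]
tcp_rot: [0.216, -0.216, 0.673, -0.673]
ft_force: [0.9, 0.2, -0.1]
width: 0.023
```

Run:
```python
from tube import *
goto(tip_for(-58,-2),YAW-180)
np.save('w21.npy',get_calibration('wrist'),allow_pickle=True)
i=get_image('wrist');cv2.imwrite('pics/w21b.png',cv2.resize(i[40:280,150:380],None,fx=2.5,fy=2.5,interpolation=cv2.INTER_CUBIC))
```

```text
t 28.05 tcp [454.7 -83.6 184. ] yaw -144.41 w 2.1 F [ 0.9  0.2 -0.1]
turn 0.0017
local shift (before turn) [-18.9   6.    0.3]
after turn [-18.9   6.    0.3]
```

View pics/w21b.png

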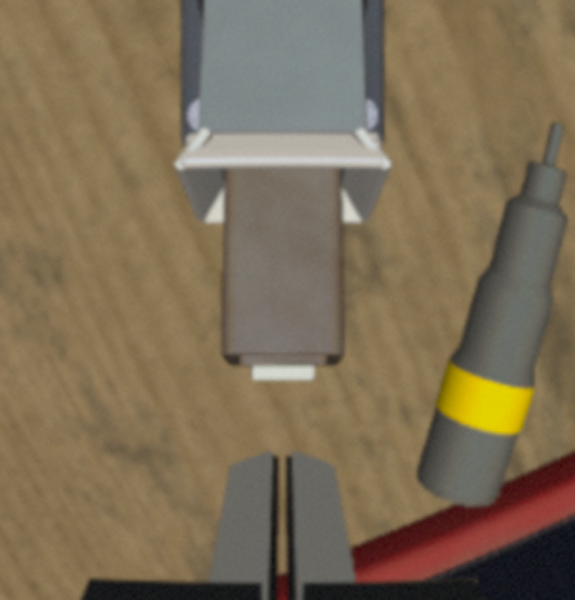

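>>> send_rows([
  [-10, 4, 0],
  [-9, 3, 0],
  [-5, 1.8, 0],
  [-5, 1.8, 0],
  [0, 0, 0],
], jaw=[0, 0, 0, 0, 0], turn=[0, 0, 0, 0, 0])

```text
time: 28.6
tcp_pos: [0.4787, -0.0664, 0.1732]
tcp_rot: [0.216, -0.216, 0.673, -0.673]
ft_force: [0.3, 0.2, 0.1]
width: 0.008
```

Run:
```python
from tube import *
goto(tip_for(-40,-2),YAW-180)
```

```text
t 28.6 tcp [478.7 -66.4 173.2] yaw -144.39 w 0.7 F [0.3 0.2 0.1]
turn 0.0019
local shift (before turn) [-6.3  1.4  0.3]
after turn [-6.3  1.4  0.3]
```

>>> send_rows([
  [-1.9, 0.7, 0],
  [-1.9, 0.7, 0],
  [-1.4, 0.5, 0],
  [0, 0, 0],
  [0, 0, 0],
], jaw=[0, 0, 0, 0, 0], turn=[0, 0, 0, 0, 0])

```text
time: 29.1
tcp_pos: [0.4824, -0.0639, 0.1718]
tcp_rot: [-0.216, 0.216, -0.673, 0.673]
ft_force: [-1.5, -0.1, 0.9]
width: 0.003
```

>>> send_rows([
  [-1, 0.35, 0],
  [-1, 0.35, 0],
  [-1, 0.35, 0],
  [0, 0, 0],
  [0, 0, 0],
], jaw=[0, 0, 0, 0, 0], turn=[0, 0, 0, 0, 0])

```text
time: 29.6
tcp_pos: [0.4849, -0.0622, 0.1707]
tcp_rot: [-0.216, 0.216, -0.673, 0.673]
ft_force: [-1.2, -1.4, 1.1]
width: 0.005
```

>>> send_rows([
  [-1, 0.35, 0],
  [-1, 0.35, 0],
  [-1, 0.35, 0],
  [0, 0, 0],
  [0, 0, 0],
], jaw=[0, 0, 0, 0, 0], turn=[0, 0, 0, 0, 0])

```text
time: 30.1
tcp_pos: [0.4874, -0.0604, 0.1696]
tcp_rot: [0.216, -0.216, 0.673, -0.673]
ft_force: [-0.9, -0.5, -0.0]
width: 0.006
```

>>> send_rows([
  [-1, 0.35, 0],
  [-1, 0.35, 0],
  [-1, 0.35, 0],
  [0, 0, 0],
  [0, 0, 0],
], jaw=[0, 0, 0, 0, 0], turn=[0, 0, 0, 0, 0])

```text
time: 30.6
tcp_pos: [0.4898, -0.0586, 0.1686]
tcp_rot: [-0.216, 0.216, -0.673, 0.673]
ft_force: [-1.9, -1.5, -0.0]
width: 0.004
```

>>> send_rows([
  [-1, 0.35, 0],
  [-1, 0.35, 0],
  [-1, 0.35, 0],
  [0, 0, 0],
  [0, 0, 0],
], jaw=[0, 0, 0, 0, 0], turn=[0, 0, 0, 0, 0])

```text
time: 31.1
tcp_pos: [0.4923, -0.0569, 0.1675]
tcp_rot: [-0.216, 0.216, -0.673, 0.673]
ft_force: [-0.6, -0.6, -0.0]
width: 0.005
```

Run:
```python
from tube import *
goto(tip_for(-30,-2),YAW-180)
i=get_image('wrist');cv2.imwrite('pics/w22b.png',cv2.resize(i[40:280,150:380],None,fx=2.5,fy=2.5,interpolation=cv2.INTER_CUBIC))
```

```text
t 31.1 tcp [492.3 -56.9 167.5] yaw -144.43 w 0.5 F [-0.6 -0.6 -0. ]
turn 0.0012
local shift (before turn) [ 1.  -0.9  0.2]
after turn [ 1.  -0.9  0.2]
```

View pics/w22b.png

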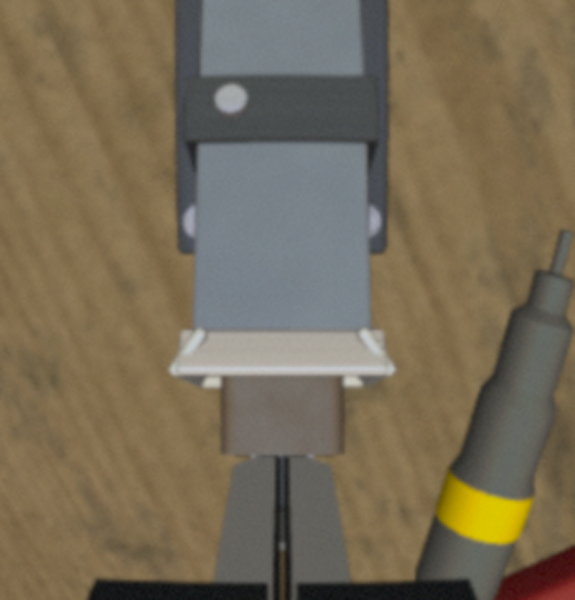

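>>> send_rows([
  [-1, 0.35, 0],
  [-1, 0.35, 0],
  [0, 0, 0],
  [-1, 0.35, 0],
  [0, 0, 0],
], jaw=[0, 0, 0, 0, 0], turn=[0, 0, 0, 0, 0])

```text
time: 31.65
tcp_pos: [0.4947, -0.0552, 0.1664]
tcp_rot: [0.216, -0.216, 0.673, -0.673]
ft_force: [-1.3, -1.5, 0.5]
width: 0.005
```

>>> send_rows([
  [-1, 0.35, 0],
  [0, 0, 0],
  [-1, 0.35, 0],
  [0, 0, 0],
  [0, 0, 0],
], jaw=[0, 0, 0, 0, 0], turn=[0, 0, 0, 0, 0])

```text
time: 32.15
tcp_pos: [0.4959, -0.0543, 0.1659]
tcp_rot: [-0.216, 0.216, -0.673, 0.673]
ft_force: [-3.1, -2.2, 2.0]
width: 0.006
```

>>> send_rows([
  [-1, 0.35, 0],
  [0, 0, 0],
  [-1, 0.35, 0],
  [0, 0, 0],
  [0, 0, 0],
], jaw=[0, 0, 0, 0, 0], turn=[0, 0, 0, 0, 0])

```text
time: 32.65
tcp_pos: [0.4962, -0.0541, 0.1656]
tcp_rot: [-0.215, 0.218, -0.673, 0.674]
ft_force: [-6.8, -4.4, 8.6]
width: 0.004
```

>>> send_rows([
  [-1, 0, 0],
  [0, 0, 0],
  [-1, 0, 0],
  [0, 0, 0],
  [0, 0, 0],
], jaw=[0, 0, 0, 0, 0], turn=[0, 0, 0, 0, 0])

```text
time: 33.15
tcp_pos: [0.4964, -0.0539, 0.1656]
tcp_rot: [-0.214, 0.219, -0.672, 0.674]
ft_force: [-10.1, -7.2, 10.8]
width: 0.005
```

>>> send_rows([
  [-1.5, 0, 0],
  [-1.5, 0, 0],
  [-1, 0, 0],
  [0, 0, 0],
  [0, 0, 0],
], jaw=[0, 0, 0, 0, 0], turn=[0, 0, 0, 0, 0])

```text
time: 33.65
tcp_pos: [0.4968, -0.0536, 0.1656]
tcp_rot: [-0.212, 0.222, -0.671, 0.675]
ft_force: [-16.1, -12.7, 14.2]
width: 0.001
```

>>> send_rows([
  [-1.5, 0, 0],
  [-0.8, 0, 0],
  [0, 0, 0],
  [0, 0, 0],
  [0, 0, 0],
], jaw=[0, 0, 0, 0, 0], turn=[0, 0, 0, 0, 0])

```text
time: 34.15
tcp_pos: [0.497, -0.0534, 0.1656]
tcp_rot: [-0.21, 0.224, -0.671, 0.675]
ft_force: [-18.4, -15.1, 15.7]
width: 0.005
```

>>> send_rows([
  [0, 0, 0],
  [0, 0, 0],
  [0, 0, 0],
], jaw=[0, 0, 0], turn=[0, 0, 0])

```text
time: 34.45
tcp_pos: [0.497, -0.0534, 0.1656]
tcp_rot: [-0.21, 0.224, -0.671, 0.675]
ft_force: [-18.7, -15.0, 15.0]
width: 0.007
```

Run:
```python
from tube import *
goto(tip_for(-20,-2),YAW-180)
i=get_image('wrist');cv2.imwrite('pics/w23b.png',cv2.resize(i[40:280,150:380],None,fx=2.5,fy=2.5,interpolation=cv2.INTER_CUBIC))
```

```text
t 34.45 tcp [497.  -53.4 165.6] yaw -144.26 w 0.7 F [-18.7 -15.   15. ]
turn 0.0042
local shift (before turn) [-2.5  0.6  0.3]
after turn [-2.5  0.7  0.3]
```

View pics/w23b.png

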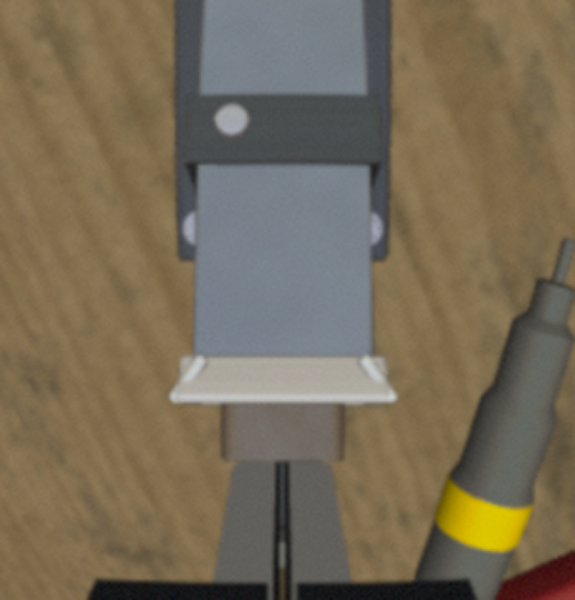

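>>> send_rows([
  [4, 0, 0],
  [6, -2, 0],
  [25, -10, 0],
  [35, -25, 0],
  [20, -40, 0],
], jaw=[0, 0, 0, 0, 0], turn=[0, 0, 0, 0, 0])

```text
time: 35.0
tcp_pos: [0.4294, -0.0999, 0.2409]
tcp_rot: [0.215, -0.217, 0.675, -0.672]
ft_force: [1.4, -0.4, 0.0]
width: 0.005
```

>>> send_rows([
  [0, -15, 0],
  [0, 0, 0],
  [0, 0, 0],
], jaw=[0, 0, 0], turn=[0, 0, 0])

```text
time: 35.3
tcp_pos: [0.432, -0.1, 0.2567]
tcp_rot: [0.217, -0.215, 0.673, -0.673]
ft_force: [-0.1, 0.4, -0.8]
width: 0.006
```

Run:
```python
from tube import *
goto(tip_for(-20,-2),YAW-180)
np.save('w24.npy',get_calibration('wrist'),allow_pickle=True)
i=get_image('wrist');cv2.imwrite('pics/w24.png',i);cv2.imwrite('pics/w24b.png',cv2.resize(i[0:240,150:380],None,fx=2.5,fy=2.5,interpolation=cv2.INTER_CUBIC))
b=get_image('side');cv2.imwrite('pics/s24b.png',cv2.resize(b[90:290,180:400],None,fx=3,fy=3,interpolation=cv2.INTER_CUBIC))
```

```text
t 35.3 tcp [ 432.  -100.   256.7] yaw -144.43 w 0.6 F [-0.1  0.4 -0.8]
turn 0.0013
local shift (before turn) [-82.4  91.9   0.2]
after turn [-82.5  91.7   0.1]
```

View pics/w24b.png

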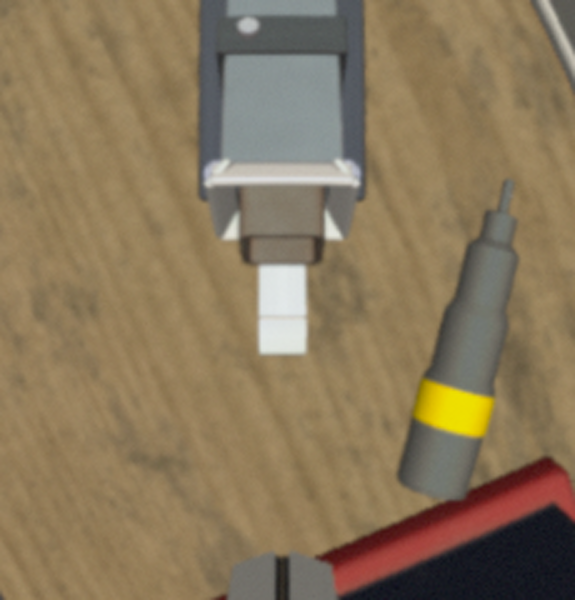

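View pics/s24b.png

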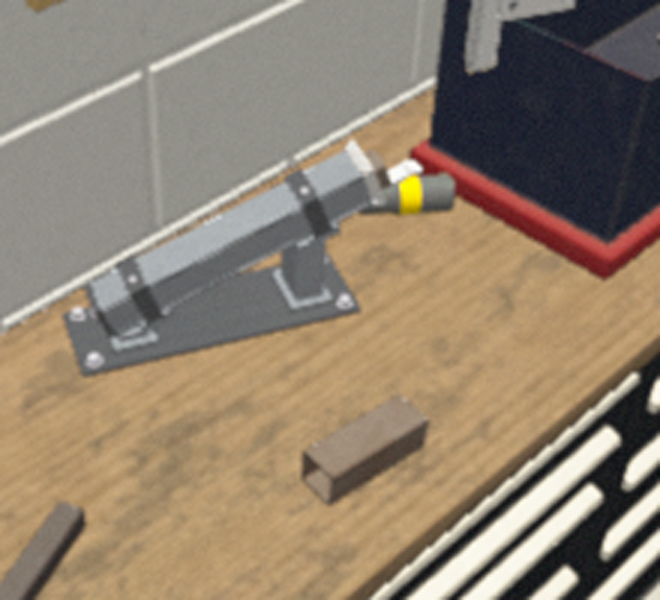

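Run:
```python
from tube import *
w=np.load('w24.npy',allow_pickle=True).item()
for u,v,z in [(283,236,.0133),(283,263,-.0167),(206,185,.0275),(360,185,.0275)]:
  print(hitplane(ray(w,150+(u-1)/2.5,(v-1)/2.5,True),O,F,z)*1000)
print(job.finish_job())
```

```text
[-24.0595  -0.0162  13.3   ]
[-22.8618  -0.0658 -16.7   ]
[-11.1354  25.2021  27.5   ]
[-11.0674 -25.1877  27.5   ]
the job is handed in; nothing more can be done
None
```

I fed both loose blanks into the tube behind the first one, pressed the row against the stop, then backed the arm off and handed the job in at about 35 s of the 72 s allowed. I can't see the verdict, so what follows is from my own checks.

**How it went:** The tool always points down, so each blank had to be tipped about 20° nose-down inside the grip before it could enter.
- **First blank:** Lifting one end off the bench with a 5 N grip barely tilted it. I lowered it onto the sloping top of the tube, where cutting the grip to 3 N let it settle flat.
- **Second blank:** Lifting its rear end off the bench with a 3 N grip worked straight away.
- **Pushing home:** I let go of each blank once it was about half in and pushed it the rest of the way with the closed fingertips.

**Last checks:**
- **Pressing:** The wrist read about 28 N along the bore, held for more than 0.3 s, well under the 80 N limit. I had no reading of the first blank's contact force on the stop itself.
- **Position:** After I let go, the last blank's rear end stood 23–24 mm out of the bore, centred within about 0.1 mm. That fits the expected 20–38 mm. It puts the blank centres at about 21, 111 and 201 mm, assuming they touch end to end; the two inner blanks can't be seen.
- **Other items:** In the last pictures the two offcuts and the grinder looked unmoved, and the arm touched nothing. I did not measure them.

**Disagreement:** My first rough tube position, from the scene and side cameras, was about 5 mm off sideways from the wrist camera's. I used the wrist camera's values, and the blanks went in with little force.

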